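# Expose the sample holders at the shutter bench

## Robot

A 6-joint arm with a two-finger parallel gripper is mounted at the origin on the work surface. World frame = base frame: x ahead of the robot, y to its left, z up, the work surface at z = 0. Lengths are in m, angles in degrees, forces in N, time in s.
With the tool pointing down it reaches from about 0.375 to 0.9 m from the base axis. Payload 3.1 kg.
Tool frame: the origin (TCP) lies at the very end of the fingers, on their centre line; the grasp point (between the pads) lies 19 mm behind it; z points along the fingers, y is the line along which they close (so a half turn about z gives the same grasp; the last joint's range is limited). The gripper opens to 87 mm and grips with 3 to 60 N. Pads are 19 mm wide; open, the fingers measure 117 mm over their backs; the gripper's body (75 mm by 190 mm) begins 51 mm behind the grasp point.
Start: joints at [60.361, 30.224, 82.088, -0, 67.689, -10.227], TCP at [0.208, 0.589, 0.223] pointing down, gripper open.
Joint ranges: [-176.69, 176.69], [-43.24, 126.21], [12.49, 139.97], [-82, 262], [0, 151.66], [-163.58, 163.58]. Speed limits (degrees/s): [159.86, 159.86, 180, 180, 180, 180].

## Interface

Orientations are given as a 3x3 rotation matrix whose columns are the frame's x, y, z axes.
In Python, from rig import readout, viewer, ticket gives the robot as it stands.
- The arm moves only by the tool send_rows, never from a script. Its argument "moves" is a list of rows, each a list of 6 numbers: the shift along the tool's x, y, z in units of 250 mm (1.0 is 250 mm), then the turn, a rotation vector about the tool's x, y, z in units of 90 degrees (1.0 is 90 degrees). A call has 1 to 12 rows; each row is the pose to reach, as a shift and turn from the pose commanded when the call began, along the tool's axes at that moment; what a row does not reach only later rows make up. A row lasts 1/10 s, in which the tool goes at most 50 mm and 8.59 degrees, less where a joint would pass 70% of its speed; a pose out of reach is approached as far as the arm can. A call with a number of a shift or a turn outside -1 to 1 is refused whole. A call with a gripper value outside its range is refused whole. "grip" is the opening, from 0 (shut) to 1 (fully open), set as the call begins (left out, the last holds). The fingers move at their own pace and stop on an object; the grip force is fixed at half the most. Time passes only in rows, so rows that repeat a pose let the fingers close. It gives the time, the measured TCP pose, the force, the opening and the grip force at its end, in the units of the state.
- readout.read_state(): the state, without advancing time (a new reading comes with each control period).
- viewer.capture(name): name is "scene" or "top"; returns (picture, depth): 420x560x3 uint8, red, green, blue; 420x560 float32, m along the optical axis (not along the pixel's ray), 0 where there is no reading.
- viewer.camera_info(name): a dict with "fx", "fy", "cx", "cy" (pixels), "R" (3x3) and "t" (3): a world point X has camera coordinates R X + t. Camera axes: x right, y down, z forward; pixel columns grow to the right and rows downward; lengths in m; the calibration is good to about 2 mm. A picture is of the moment at which its call begins. camera_info takes no time and is no camera call.
- ticket.hand_in(): hands the job in; it is judged then, once.
The state is a dict: "time_s": time; "joint_positions": joint angles; "qvel": joint speeds; "tau": joint torques, N m; "position": TCP position; "tcp_rot": TCP orientation; "force": force on the tool from outside, world axes, zero at the start; "moment": the same for the moment, N m; "opening": opening from 0.0 (shut) to 1.0 (fully open); "grasp_force": force on a finger pad.
Only numpy, scipy, OpenCV 4.12 (cv2) and the standard library are available. Lean on these libraries where they do the work, as an engineer would, in place of code of your own. Each camera call takes 0.05 s, during which the arm holds its last target. There are 200 camera calls.

## Task

Hang every tent-shaped sample holder that is out on the bench astride the bar of the lamp stand and leave them hanging there. With all of them hanging, swing the red-knobbed cocking lever of the green shutter box to its stop and let it spring back, then press the black release plunger fully down and let it up; then swing the lever to its stop and let it spring back again so that the shutter is left cocked. Finally stand all the holders upright on the blue mat, without knocking over the brown bottle or the mug.

Things in the scene. Friction and masses are not known exactly. Their poses are not given: they have to be found in the camera images.
- holder_red: red holder (absent in some runs): rigid metal tent on two long feet, 200 g. Origin: centre of underside; z up, y along ridge. 80 long (y), 81 wide over the feet (x), 26 wide flat top at 70 mm. Inside: 53 wide between the feet, narrowing to 16 under the top (underside at 65 mm). Red panels; red grip fin on top, 10 thick (x), 50 long (y), from 70 to 106 mm height.
- holder_yellow: yellow holder (absent in some runs): rigid metal tent on two long feet, 200 g. Origin: centre of underside; z up, y along ridge. 80 long (y), 81 wide over the feet (x), 26 wide flat top at 70 mm. Inside: 53 wide between the feet, narrowing to 16 under the top (underside at 65 mm). Yellow panels; yellow grip fin on top, 10 thick (x), 50 long (y), from 70 to 106 mm height.
- holder_blue: blue holder (absent in some runs): rigid metal tent on two long feet, 200 g. Origin: centre of underside; z up, y along ridge. 80 long (y), 81 wide over the feet (x), 26 wide flat top at 70 mm. Inside: 53 wide between the feet, narrowing to 16 under the top (underside at 65 mm). Blue panels; blue grip fin on top, 10 thick (x), 50 long (y), from 70 to 106 mm height.
- stand: lamp stand, fixed: a steel bar along its y on two posts, and 100 mm to 200 mm behind it (+x) a grey lamp bank 240 mm wide, 150 mm high, with yellow lenses. Origin on the table under the middle of the bar.
- bar_mid (a point): middle of the bar, on its axis, 85 mm above the table; y along the bar. The bar is 16 mm thick and 290 mm long (black end discs 40 mm across at both ends); three holders hang side by side. A hung holder rests with the underside of its top on the bar, its feet about 28 mm clear of the table.
- shutter_box: green shutter release box with aluminium top, fixed, 160 x 150 mm, 100 mm high; origin: centre of its underside. Lever towards its -x side, plunger towards its +x side.
- lever (a joint): cocking lever, turning level above the box: 0 at rest, 1.0 rad at its stop, growing anticlockwise seen from above. A spring always drives it back to 0; it takes about 6 N at the knob at the stop.
- lever_knob (a point): centre of the top of the lever's red upright knob, a cylinder 16 mm in diameter that stands 48 mm above the steel lever arm; the knob is 75 mm from the pivot.
- lever_pivot (a point): pivot of the lever at the height of the underside of its arm, 107 mm above the table; the top of the knob is 56 mm above this.
- plunger (a joint): release plunger: 0 up, 0.015 m fully down; it springs back up; fully down takes about 8 N.
- plunger_top (a point): centre of the top of the plunger's black button, 38 mm in diameter, 135 mm above the table when up, pressed straight down.
- mat: blue flat mat, fixed, 300 mm (x) by 140 mm (y), 4 mm thick; origin: centre of its underside. Three holders fit in a row along x, their ridges along the mat's y, about 95 mm apart.
- bottle: brown bottle, 60 mm in diameter, 140 mm high, a bystander; origin: centre of its foot, z up.
- mug: white mug, 76 mm in diameter, 90 mm high, a bystander; origin: centre of its foot, z up.
Things that resemble listed ones, but are neither listed nor needed, are in the scene too. Leave any turquoise look-alike of the holder_yellow alone.

How it is judged:
By the outcome, as a careful person would: the job done as asked, in the order asked, and still so for the second after the job is handed in, with the robot touching nothing.
Of holder_red, holder_yellow, holder_blue only 2 to 3 are there at a start; the rules pass over those that are not, and their reading is None.
At some moment in a run one of holder_red, holder_yellow, holder_blue may be knocked a few centimetres aside while the robot is not near it.
It also fails if it takes over 210 s, if anything falls off the work surface, if the arm or the gripper's body presses on something with over 40 N, if the wrist force passes 120 N, or if a joint passes its speed limit or range.

## Working session

There is one attempt and no reset: what is moved stays moved. The work goes in short steps, Python scripts to look and compute and a tool call to move; the robot and the scene stay as the last step left them, time stands still between calls to the robot, and variables do not carry over. Pictures are saved under pics/ and viewed, at most 14 in all, crops included, and the job is handed in when it is done.

Besides the shell and the picture viewer there is one more tool, called after ">>>" as name([rows], argument=value, ...), one row to a line, values as JSON. send_rows: Moves the arm, as the interface text tells. Shifts and turns lie within -1 to 1; 1 stands for 250 mm of shift or 90 degrees of turn. Its arguments: {"type":"object","properties":{"moves":{"type":"array"},"grip":{"type":"number"}},"required":["moves"]}

```bash
mkdir -p pics; ls
python3 - <<'E'
from rig import readout, viewer
import cv2,numpy as np
for n in("scene","top"):
    p,d=viewer.capture(n); cv2.imwrite(f"pics/{n}0.png",cv2.cvtColor(p,cv2.COLOR_RGB2BGR)); np.savez(f"/tmp/{n}0.npz",p=p,d=d)
    print(n,viewer.camera_info(n))
s=readout.read_state();print(s)
E
```

```text
pics
scene {'fx': 513.7308289915813, 'fy': 513.7308289915813, 'cx': 283.8525666905605, 'cy': 207.2640071558856, 'R': array([[-0.04382238,  0.99895333,  0.0131087 ],
       [ 0.80255612,  0.04301493, -0.59502385],
       [-0.59496493, -0.0155549 , -0.80360113]]), 't': array([ 0.03767431, -0.33561835,  1.96309714])}
top {'fx': 380.80801006254325, 'fy': 380.80801006254325, 'cx': 278.0864974770743, 'cy': 207.79168052595193, 'R': array([[ 2.53385705e-02, -9.99678673e-01,  7.12004832e-04],
       [-9.89891688e-01, -2.51899094e-02, -1.39570463e-01],
       [ 1.39543551e-01,  2.83170836e-03, -9.90211886e-01]]), 't': array([-0.01436267,  0.48830138,  1.04400439])}
{'time_s': 0.1, 'joint_positions': array([ 6.03613190e+01,  3.02738981e+01,  8.21488879e+01,  6.59829073e-04,
        6.76880895e+01, -1.02256318e+01]), 'qvel': array([ 0.02695959, -0.16840587, -0.07978239, -0.01340857, -0.01889508,
       -0.01219022]), 'tau': array([ 4.78058464e-04, -4.40987098e+01, -1.77151716e+01,  6.35814015e-02,
        5.33523923e-02, -4.54288306e-05]), 'position': array([0.20736024, 0.58890962, 0.22166757]), 'tcp_rot': array([[-9.43145356e-01,  3.32379158e-01, -9.66242734e-04],
       [ 3.32380374e-01,  9.43143932e-01, -1.67668060e-03],
       [ 3.54012286e-04, -1.90251364e-03, -9.99998128e-01]]), 'force': array([-0.81683321, -0.29220874, -0.135542  ]), 'moment': array([ 0.01239044,  0.02571138, -0.03113741]), 'grasp_force': 0.0, 'opening': 1.001637248801061}
```

View pics/scene0.png

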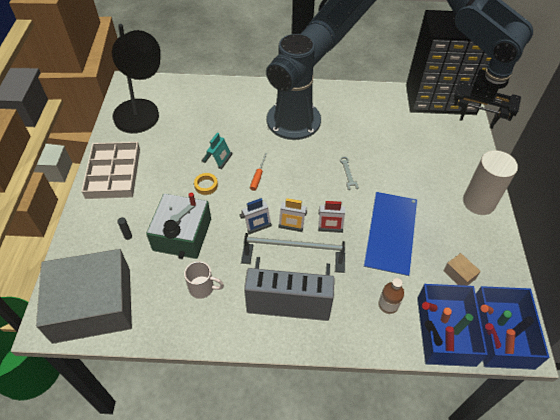

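View pics/top0.png

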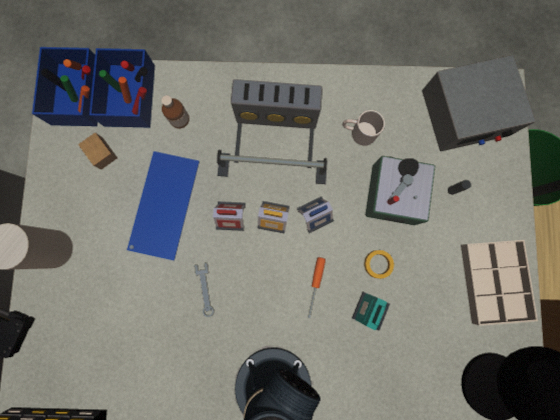

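The scene picture shows blue, yellow and red holders at (257,215), (292,213) and (331,215). In the top picture they are at (316,214), (273,217) and (229,217). Possible mix-ups:
- The turquoise tent at top (371,311) is a look-alike, so I leave it alone.
- The mat at top (165,205) and the blue bins at (95,85) are blue but are not holders.
- The red lever knob is at (393,199). The black plunger is at (409,167).
- The bar is at (272,161), the bottle at (174,110) and the mug at (368,125).

```bash
cat > h.py <<'E'
import numpy as np,cv2
from rig import readout,viewer
def cloud(n,f=None):
    if f: z=np.load(f);p,d=z['p'],z['d']
    else: p,d=viewer.capture(n)
    c=viewer.camera_info(n);v,u=np.mgrid[:420,:560]
    X=np.stack([(u-c['cx'])*d/c['fx'],(v-c['cy'])*d/c['fy'],d],-1)
    W=(X-c['t'])@c['R']; W[d==0]=np.nan
    return p,W
def hsv(p): return cv2.cvtColor(p,cv2.COLOR_RGB2HSV).astype(int)
H={'red':lambda h:(h<8)|(h>172),'yellow':lambda h:(h>15)&(h<30),'blue':lambda h:(h>102)&(h<125)}
def holder(p,W,c,box=(0.3,0.7,-.3,.3),zr=(.085,.125)):
    h=hsv(p);m=H[c](h[...,0])&(h[...,1]>110)&(W[...,2]>zr[0])&(W[...,2]<zr[1])
    m&=(W[...,0]>box[0])&(W[...,0]<box[1])&(W[...,1]>box[2])&(W[...,1]<box[3])
    q=W[m]
    if len(q)<5:return None
    (cx,cy),(a,b),an=cv2.minAreaRect(q[:,:2].astype(np.float32))
    bp=cv2.boxPoints(((cx,cy),(a,b),an));e=[bp[1]-bp[0],bp[2]-bp[1]];l=max(e,key=np.linalg.norm)
    ang=np.degrees(np.arctan2(l[1],l[0]))%180
    return len(q),np.round([cx,cy,np.median(q[:,2]),q[:,2].max()],4),np.round(sorted((a,b)),3),round(ang,1)
E
python3 - <<'E'
from h import *
for n in("scene","top"):
    p,W=cloud(n,f"/tmp/{n}0.npz"); print(n)
    for c in H: print(c,holder(p,W,c))
    x,y,z=W[...,0],W[...,1],W[...,2]; h=hsv(p)
    def rep(name,m):
        q=W[m]; 
        if len(q): r=cv2.minAreaRect(q[:,:2].astype(np.float32)); print(name,len(q),np.round(np.median(q,0),4),np.round(r[0],4),np.round(r[1],4),round(r[2],1),'zmax',round(q[:,2].max(),4))
    rep('knob',H['red'](h[...,0])&(h[...,1]>110)&(z>.14)&(z<.18)&(y<-.1))
    rep('plung',(h[...,2]<70)&(z>.128)&(z<.142)&(y<-.15)&(y>-.5)&(x>.4)&(x<.7))
    rep('mat',H['blue'](h[...,0])&(h[...,1]>110)&(z<.012)&(z>-.005)&(y>.1)&(y<.5)&(x<.75))
    rep('box',(z>.095)&(z<.106)&(y<-.2)&(y>-.5)&(x>.4)&(x<.7))
    u={'scene':(248,342),'top':(225,320)}[n]; v,uu=np.mgrid[:420,:560]
    bar=(z>.082)&(z<.1)&(x>.58)&(x<.7)&(uu>u[0])&(uu<u[1])&(y>-.15)&(y<.2)
    rep('bar',bar);q=W[bar]
    if len(q): print(np.polyfit(q[:,1],q[:,0],1))
    rep('bottle',(z>.1)&(z<.16)&(x>.7)&(x<.9)&(y>.15)&(y<.35))
    rep('mug',(z>.07)&(z<.1)&(x>.65)&(x<.85)&(y<-.14)&(y>-.32))
    rep('lamp',(z>.13)&(z<.17)&(x>.7)&(x<.95)&(y>-.14)&(y<.14))
    b=p[:,:,::-1]
    if n=='top': cv2.imwrite('pics/crop1.png',cv2.resize(b[130:250,120:445],None,fx=2.4,fy=2.4,interpolation=cv2.INTER_CUBIC))
E
```

```text
scene
red (101, array([ 0.4852, -0.0704,  0.1001,  0.1232]), array([0.018, 0.456]), np.float32(94.6))
yellow (91, array([0.4696, 0.0109, 0.0992, 0.1117]), array([0.017, 0.046]), np.float32(80.0))
blue (37, array([ 0.4796, -0.1101,  0.1038,  0.1106]), array([0.01 , 0.045]), np.float32(113.8))
knob 35 [ 0.5088 -0.2952  0.1553] [ 0.5071 -0.2955] [0.02   0.0124] 9.5 zmax 0.1671
plung 108 [ 0.6006 -0.3472  0.1335] [ 0.5583 -0.3308] [0.0354 0.127 ] 68.2 zmax 0.1412
mat 3327 [0.5162 0.3341 0.0016] [0.5547 0.3431] [0.4408 0.237 ] 11.0 zmax 0.012
box 1583 [ 0.5499 -0.3364  0.1003] [ 0.5928 -0.3557] [0.1716 0.2766] 70.6 zmax 0.106
bar 467 [0.6163 0.0213 0.0891] [0.6166 0.0206] [0.2768 0.026 ] 85.8 zmax 0.0997
[0.05272628 0.6152429 ]
bottle 191 [0.7652 0.2975 0.1251] [0.7609 0.2994] [0.0415 0.0362] 80.0 zmax 0.1436
mug 275 [ 0.7354 -0.2507  0.0829] [ 0.736  -0.2485] [0.0955 0.0746] 44.7 zmax 0.095
lamp 2252 [0.7848 0.0093 0.1477] [0.7802 0.0085] [0.2403 0.0747] 86.6 zmax 0.1593
top
red (73, array([ 0.4779, -0.0672,  0.1059,  0.1241]), array([0.01 , 0.453]), np.float32(93.6))
yellow (74, array([
[... 162 characters left out ...]
2(116.2))
knob 34 [ 0.5004 -0.2944  0.1624] [ 0.5016 -0.2957] [0.0129 0.0122] 89.0 zmax 0.165
plung 154 [ 0.5952 -0.3452  0.135 ] [ 0.5588 -0.3184] [0.0348 0.129 ] 52.4 zmax 0.1393
mat 4792 [0.4912 0.3335 0.0039] [0.544  0.3424] [0.4241 0.2343] 10.8 zmax 0.0111
box 2647 [ 0.5342 -0.3365  0.1017] [ 0.5902 -0.3596] [0.1803 0.29  ] 66.8 zmax 0.106
bar 544 [0.6104 0.015  0.0912] [0.6119 0.0161] [0.2563 0.0168] 86.8 zmax 0.0974
[0.05249677 0.60955518]
bottle 216 [0.7501 0.2974 0.1189] [0.7526 0.3007] [0.0358 0.041 ] 22.7 zmax 0.1432
mug 292 [ 0.7327 -0.2479  0.0844] [ 0.7231 -0.2468] [0.0756 0.0903] 23.8 zmax 0.0946
lamp 2447 [0.771  0.0087 0.1495] [0.7755 0.0097] [0.2403 0.0713] 87.1 zmax 0.1564
```

View pics/crop1.png

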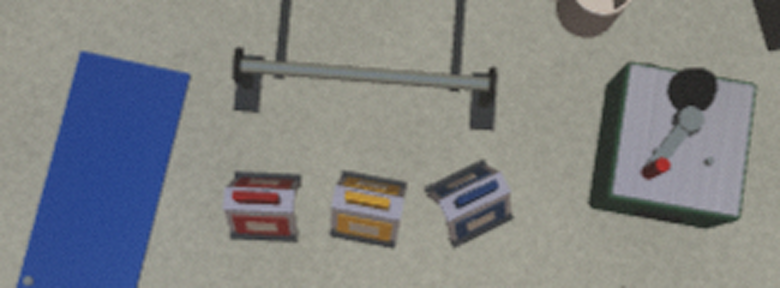

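The crop confirms the red, yellow and blue tents at crop (262,205), (370,205) and (475,203), and none of them is turquoise. The lever knob is at (655,167), with its pivot disc near (690,120) and the plunger at (692,88). Next I refine the measurements.

Run:
```python
from h import *
from scipy.optimize import least_squares
for n in("scene","top"):
    p,W=cloud(n,f"/tmp/{n}0.npz"); print(n)
    for c,b in(('red',(.4,.56,.06,.2)),('yellow',(.4,.56,-.05,.06)),('blue',(.4,.56,-.2,-.05))): print(c,holder(p,W,c,b,(.1025,.112)))
    x,y,z=W[...,0],W[...,1],W[...,2]; h=hsv(p)
    u={'scene':(248,342),'top':(225,320)}[n]; v,uu=np.mgrid[:420,:560]
    m=(z>.08)&(z<.1)&(abs(x-.612-.0525*y)<.012)&(uu>u[0])&(uu<u[1])&(y>-.1)&(y<.13)
    q=W[m]
    f=lambda a:np.hypot((q[:,0]-a[0]-a[1]*q[:,1])/np.hypot(1,a[1]),q[:,2]-a[2])-.008
    r=least_squares(f,[.612,.0525,.085],loss='soft_l1',f_scale=.001);print('bar',r.x,len(q),np.std(f(r.x)))
    disc=(h[...,2]<60)&(z>.06)&(z<.115)&(abs(x-.612-.0525*y)<.03)&(abs(y-.016)<.19)
    for s in(1,-1):
        q=W[disc&(s*(y-.016)>.1)]; 
        if len(q): print('disc',s,np.round(np.median(q,0),4),len(q))
    q=W[(h[...,2]<75)&(np.hypot(x-.598,y+.346)<.035)&(z>.130)&(z<.14)]
    print('plunger',cv2.minEnclosingCircle(q[:,:2].astype(np.float32)),q.mean(0))
    q=W[H['red'](h[...,0])&(h[...,1]>110)&(z>.159)&(z<.17)&(y<-.2)]; print('knobtop',q.mean(0),len(q))
    # mat
    m=(H['blue'](h[...,0])&(h[...,1]>110)&(z<.015)&(z>-.008)&(y>.2)&(y<.5)&(x<.75)).astype(np.uint8)
    k,l,st,ce=cv2.connectedComponentsWithStats(m);i=1+st[1:,4].argmax();q=W[l==i]
    r=cv2.minAreaRect(q[:,:2].astype(np.float32));print('mat',r,np.median(q[:,2]))
    if n=='top':
        for pt in((407,180),(404,178),(409,181)): print('piv',W[pt[1],pt[0]],p[pt[1],pt[0]])
        q=W[(z>.107)&(z<.128)&(np.hypot(x-.53,y+.32)<.08)&(y>-.4)&(y<-.26)];print('lever arm pts',cv2.minAreaRect(q[:,:2].astype(np.float32)),len(q))
        c=W[(z>.097)&(z<.104)&(np.hypot(x-.55,y+.33)<.13)&(h[...,1]<60)&(h[...,2]>110)];print('boxtop',cv2.minAreaRect(c[:,:2].astype(np.float32)))
        print(np.c_[q][::4].round(3).tolist())
```

```text
scene
red (30, array([0.4707, 0.1345, 0.1059, 0.1108]), array([0.012, 0.044]), np.float32(88.9))
yellow (32, array([0.4714, 0.0104, 0.1048, 0.1117]), array([0.011, 0.046]), np.float32(81.6))
blue (26, array([ 0.4793, -0.1094,  0.1055,  0.1106]), array([0.01 , 0.044]), np.float32(112.9))
bar [0.61243751 0.05479277 0.08346136] 399 0.0025272417037162536
disc 1 [0.634  0.1617 0.0919] 24
disc -1 [ 0.6142 -0.1253  0.0915] 29
plunger ((0.599258303642273, -0.3480995297431946), 0.019481707364320755) [ 0.60030965 -0.34769053  0.13390251]
knobtop [ 0.50666408 -0.29619169  0.16225617] 13
mat ((0.49669700860977173, 0.33244821429252625), (0.13871033489704132, 0.31002193689346313), 79.09892272949219) 0.001506501548997361
top
red (59, array([0.4652, 0.135 , 0.1065, 0.1104]), array([0.008, 0.048]), np.float32(89.7))
yellow (58, array([0.4657, 0.0122, 0.1068, 0.1096]), array([0.008, 0.047]), np.float32(80.4))
blue (47, array([ 0.4749, -0.1086,  0.1064,  0.1105]), array([0.007, 0.045]), np.float32(116.2))
bar [0.61109373 0.05332682 0.08498238] 496 0.0014355800547402077
disc 1 [0.6116 0.1612 0.1001] 36

[... 1762 characters left out ...]
 -0.328, 0.116], [0.547, -0.339, 0.113], [0.543, -0.319, 0.118], [0.544, -0.331, 0.112], [0.54, -0.317, 0.116], [0.54, -0.327, 0.117], [0.538, -0.315, 0.112], [0.538, -0.325, 0.115], [0.535, -0.312, 0.114], [0.535, -0.322, 0.115], [0.533, -0.311, 0.109], [0.533, -0.32, 0.115], [0.533, -0.33, 0.116], [0.53, -0.314, 0.115], [0.53, -0.325, 0.113], [0.527, -0.308, 0.116], [0.527, -0.319, 0.116], [0.524, -0.305, 0.117], [0.525, -0.32, 0.114], [0.521, -0.306, 0.116], [0.522, -0.317, 0.114], [0.519, -0.304, 0.113], [0.52, -0.32, 0.113], [0.516, -0.298, 0.115], [0.518, -0.367, 0.115], [0.516, -0.363, 0.11], [0.513, -0.364, 0.108], [0.503, -0.289, 0.127], [0.499, -0.291, 0.122], [0.496, -0.3, 0.126]]
```

```bash
cat > mv.py <<'E'
import sys,json,numpy as np
from scipy.spatial.transform import Rotation as R
def rot(a): a=np.radians(a);y=np.array([np.cos(a),np.sin(a),0]);z=np.array([0,0,-1.]);return np.c_[np.cross(y,z),y,z]
def rows(cur,*tg):
    """poses (x,y,z mm, yaw of tool y deg); prints the row for each target from commanded pose cur"""
    A=rot(cur[3])
    for t in tg:
        s=A.T@(np.array(t[:3])-cur[:3])/250; r=R.from_matrix(A.T@rot(t[3])).as_rotvec(degrees=True)/90
        print(t,'->',np.round(np.r_[s,r],3).tolist())
E
python3 -c "
from mv import *
rows((208,589,223,70.59),(468,134.7,200,-.7),(468,134.7,78,-.7))"
```

```text
(468, 134.7, 200, -0.7) -> [-1.585, -1.368, 0.092, 0.0, 0.0, 0.792]
(468, 134.7, 78, -0.7) -> [-1.585, -1.368, 0.58, 0.0, 0.0, 0.792]
```

>>> send_rows([
  [-0.8,-0.68,0,0,0,0.792],
  [-0.8,-0.68,0,0,0,0.792],
  [-0.8,-0.68,0,0,0,0.792],
  [-0.8,-0.68,0,0,0,0.792],
  [-0.8,-0.68,0,0,0,0.792],
  [-0.8,-0.68,0,0,0,0.792],
  [-0.8,-0.68,0,0,0,0.792],
  [-0.8,-0.68,0,0,0,0.792],
  [-0.8,-0.68,0,0,0,0.792],
  [-0.8,-0.68,0,0,0,0.792],
], grip=0.7)

```text
time_s: 1.1
position: [0.3397, 0.3624, 0.2223]
tcp_rot: [[0.012, 1.0, -0.001], [1.0, -0.012, -0.0], [-0.0, -0.001, -1.0]]
force: [-1.1, 0.0, -0.9]
opening: 0.703
grasp_force: 0.0
```

```bash
python3 -c "
from mv import *
A=rot(70.59); c=np.array([208,589,223.])+A@(np.array([-.8,-.68,0])*250); print(c, 70.59-.792*90)
rows((*c,-.69),(468,134.7,200,-.7),(468,134.7,78,-.7))
from h import *
s=readout.read_state();print(s['position'],s['tcp_rot'],s['force'],s['time_s'],s['opening'])
for n in('top','scene'):
  p,W=cloud(n)
  for c,b in(('red',(.35,.56,.06,.22)),('yellow',(.35,.56,-.05,.06)),('blue',(.35,.56,-.2,-.05))): print(c,holder(p,W,c,b,(.1025,.112)))
"
```

```text
[340.13755657 362.19685596 223.        ] -0.6899999999999977
(468, 134.7, 200, -0.7) -> [-0.904, 0.522, 0.092, 0.0, 0.0, 0.0]
(468, 134.7, 78, -0.7) -> [-0.904, 0.522, 0.58, 0.0, 0.0, 0.0]
[0.33965939 0.362354   0.22227126] [[ 1.22303482e-02  9.99924993e-01 -6.53920644e-04]
 [ 9.99925102e-01 -1.22306428e-02 -4.48368036e-04]
 [-4.56332275e-04 -6.48387969e-04 -9.99999686e-01]] [-1.14687667  0.04028985 -0.90728569] 1.1 0.7027434935246673
red (59, array([0.4654, 0.1348, 0.1067, 0.11  ]), array([0.008, 0.048]), np.float32(90.0))
yellow (58, array([0.4657, 0.0122, 0.1062, 0.1118]), array([0.008, 0.046]), np.float32(81.5))
blue (45, array([ 0.4749, -0.1089,  0.1068,  0.1107]), array([0.007, 0.044]), np.float32(116.1))
red (29, array([0.4698, 0.1348, 0.1049, 0.1099]), array([0.015, 0.043]), np.float32(81.3))
yellow (28, array([0.4692, 0.0103, 0.1043, 0.1099]), array([0.01 , 0.046]), np.float32(78.1))
blue (24, array([ 0.4789, -0.1097,  0.1058,  0.1093]), array([0.009, 0.044]), np.float32(113.8))
```

Motion model works. Next: approach red, descend and close.

>>> send_rows([
  [-0.904,0.522,0.092,0,0,0],
  [-0.904,0.522,0.092,0,0,0],
  [-0.904,0.522,0.092,0,0,0],
  [-0.904,0.522,0.092,0,0,0],
  [-0.904,0.522,0.092,0,0,0],
  [-0.904,0.522,0.092,0,0,0],
  [-0.904,0.522,0.25,0,0,0],
  [-0.904,0.522,0.4,0,0,0],
  [-0.904,0.522,0.5,0,0,0],
  [-0.904,0.522,0.58,0,0,0],
  [-0.904,0.522,0.58,0,0,0],
])

```text
time_s: 2.3
position: [0.4652, 0.1355, 0.0753]
tcp_rot: [[0.011, 1.0, -0.006], [1.0, -0.011, -0.0], [-0.0, -0.006, -1.0]]
force: [-0.3, 0.1, -0.1]
opening: 0.698
grasp_force: 0.0
```

>>> send_rows([
  [0,0,0,0,0,0],
  [0,0,0,0,0,0],
  [0,0,0,0,0,0],
  [0,0,0,0,0,0],
  [0,0,0,0,0,0],
  [0,0,0,0,0,0],
], grip=0)

```text
time_s: 2.9
position: [0.4677, 0.1351, 0.0779]
tcp_rot: [[0.012, 1.0, 0.001], [1.0, -0.012, 0.0], [0.0, 0.001, -1.0]]
force: [-0.5, 0.1, -0.8]
opening: 0.241
grasp_force: 0.0
```

>>> send_rows([
  [0,0,0,0,0,0],
  [0,0,0,0,0,0],
  [0,0,0,0,0,0],
  [0,0,0,0,0,0],
])

```text
time_s: 3.3
position: [0.4675, 0.1351, 0.0776]
tcp_rot: [[0.012, 1.0, -0.0], [1.0, -0.012, -0.0], [-0.0, -0.0, -1.0]]
force: [-0.8, -0.8, 1.6]
opening: 0.113
grasp_force: 30.0
```

```bash
python3 -c "
from mv import *
rows((468,134.7,78,-.7),(468,134.7,210,-.7),(617.5,110,210,-3.1),(617.5,110,150,-3.1))"
```

```text
(468, 134.7, 210, -0.7) -> [0.0, 0.0, -0.528, 0.0, 0.0, 0.0]
(617.5, 110, 210, -3.1) -> [-0.091, 0.599, -0.528, 0.0, 0.0, 0.027]
(617.5, 110, 150, -3.1) -> [-0.091, 0.599, -0.288, 0.0, 0.0, 0.027]
```

>>> send_rows([
  [0,0,-0.15,0,0,0],
  [0,0,-0.35,0,0,0],
  [0,0,-0.528,0,0,0],
  [-0.02,0.15,-0.528,0,0,0.01],
  [-0.05,0.3,-0.528,0,0,0.027],
  [-0.07,0.45,-0.528,0,0,0.027],
  [-0.091,0.599,-0.528,0,0,0.027],
  [-0.091,0.599,-0.528,0,0,0.027],
  [-0.091,0.599,-0.45,0,0,0.027],
  [-0.091,0.599,-0.37,0,0,0.027],
  [-0.091,0.599,-0.288,0,0,0.027],
  [-0.091,0.599,-0.288,0,0,0.027],
])

```text
time_s: 4.5
position: [0.6132, 0.1106, 0.1458]
tcp_rot: [[0.054, 0.998, -0.01], [0.999, -0.054, 0.0], [-0.0, -0.01, -1.0]]
force: [-1.1, 0.3, -1.7]
opening: 0.11
grasp_force: 30.0
```

Run:
```python
from h import *
p,W=cloud('top');q,V=cloud('scene')
a=cv2.resize(p[130:240,190:350],(400,275),interpolation=2);b=cv2.resize(q[170:280,230:390],(400,275),interpolation=2)
cv2.imwrite('pics/c2.png',np.hstack([a,b])[:,:,::-1])
```

```text
(no output)
```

View pics/c2.png

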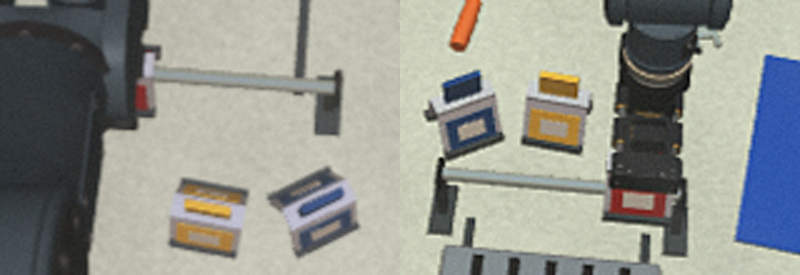

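The left crop shows the bar entering the held red tent near (150,75), with yellow (207,207) and blue (320,205) still in place. Lowering slowly.

>>> send_rows([
  [0,0,0,0,0,0],
  [0,0,0.03,0,0,0],
  [0,0,0.06,0,0,0],
  [0,0,0.09,0,0,0],
  [0,0,0.115,0,0,0],
  [0,0,0.135,0,0,0],
  [0,0,0.15,0,0,0],
  [0,0,0.16,0,0,0],
  [0,0,0.166,0,0,0],
  [0,0,0.166,0,0,0],
  [0,0,0.166,0,0,0],
  [0,0,0.166,0,0,0],
])

```text
time_s: 5.8
position: [0.6173, 0.1105, 0.1083]
tcp_rot: [[0.055, 0.999, 0.001], [0.999, -0.055, 0.0], [0.0, 0.001, -1.0]]
force: [0.1, -0.2, -1.1]
opening: 0.113
grasp_force: 30.0
```

>>> send_rows([
  [0,0,0.006,0,0,0],
  [0,0,0.012,0,0,0],
  [0,0,0.012,0,0,0],
  [0,0,0.012,0,0,0],
])

```text
time_s: 6.2
position: [0.6173, 0.1106, 0.106]
tcp_rot: [[0.054, 0.999, 0.001], [0.999, -0.054, -0.0], [0.0, 0.001, -1.0]]
force: [-1.4, 0.0, 5.8]
opening: 0.114
grasp_force: 30.0
```

>>> send_rows([
  [0,0,0.012,0,0,0],
  [0,0,0.012,0,0,0],
  [0,0,0.012,0,0,0],
  [0,0,0.012,0,0,0],
  [0,0,0.012,0,0,0],
], grip=0.5)

```text
time_s: 6.7
position: [0.6171, 0.1105, 0.1019]
tcp_rot: [[0.054, 0.999, -0.0], [0.999, -0.054, 0.0], [-0.0, -0.0, -1.0]]
force: [-0.1, -0.2, 0.6]
opening: 0.456
grasp_force: 0.0
```

>>> send_rows([
  [0,0,-0.1,0,0,0],
  [0,0,-0.25,0,0,0],
  [0,0,-0.43,0,0,0],
  [0,0,-0.43,0,0,0],
  [0.08,-0.4,-0.43,0,0,0],
  [0.08,-0.4,-0.43,0,0,0],
  [0.08,-0.4,-0.43,0,0,0],
  [0.08,-0.4,-0.43,0,0,0],
])

```text
time_s: 7.5
position: [0.5167, 0.1364, 0.2094]
tcp_rot: [[0.053, 0.999, -0.001], [0.999, -0.053, -0.0], [-0.0, -0.001, -1.0]]
force: [1.4, 0.8, 0.0]
opening: 0.502
grasp_force: 0.0
```

```bash
cat > look.py <<'E'
from h import *
from mv import rows,rot
def look(z0=.1025,z1=.112):
    for n in('top','scene'):
        p,W=cloud(n)
        for c in H:
            for zz,l in(((.1025,.112),'bench'),((.1305,.142),'bar')):
                bx=(.35,.56,-.25,.22) if l=='bench' else (.57,.68,-.15,.2)
                r=holder(p,W,c,bx,zz)
                if r: print(n,c,l,r[0],*r[1:])
E
python3 - <<'E'
from look import *
look()
A=rot(-3.1);c=np.array([617.5,110,102.5])+A@(np.array([.08,-.4,-.43])*250);print(c,readout.read_state()['position'])
rows((*c,-3.1),(468,11.3,190,-9.3),(468,11.3,78,-9.3))
E
```

```text
top red bar 43 [0.6154 0.1037 0.1349 0.1384] [0.01  0.032] 85.1
top yellow bench 55 [0.4657 0.0122 0.1067 0.1102] [0.009 0.047] 79.8
top blue bench 43 [ 0.4747 -0.1093  0.1062  0.1096] [0.007 0.045] 114.3
scene red bar 40 [0.6182 0.1098 0.1332 0.1364] [0.011 0.047] 84.7
scene yellow bench 41 [0.4706 0.0102 0.1053 0.1097] [0.013 0.045] 81.7
scene blue bench 27 [ 0.4786 -0.1099  0.1058  0.1085] [0.008 0.045] 122.9
[518.72790923 135.37861471 210.        ] [0.52011179 0.13587066 0.20996137]
(468, 11.3, 190, -9.3) -> [-0.507, -0.176, 0.08, 0.0, 0.0, 0.069]
(468, 11.3, 78, -9.3) -> [-0.507, -0.176, 0.528, 0.0, 0.0, 0.069]
```

>>> send_rows([
  [-0.25,-0.09,0.04,0,0,0.069],
  [-0.507,-0.176,0.08,0,0,0.069],
  [-0.507,-0.176,0.08,0,0,0.069],
  [-0.507,-0.176,0.08,0,0,0.069],
  [-0.507,-0.176,0.2,0,0,0.069],
  [-0.507,-0.176,0.33,0,0,0.069],
  [-0.507,-0.176,0.45,0,0,0.069],
  [-0.507,-0.176,0.528,0,0,0.069],
  [-0.507,-0.176,0.528,0,0,0.069],
  [-0.507,-0.176,0.528,0,0,0.069],
])

```text
time_s: 8.6
position: [0.4691, 0.0117, 0.0775]
tcp_rot: [[0.162, 0.987, 0.001], [0.987, -0.162, -0.0], [0.0, 0.001, -1.0]]
force: [0.1, 0.1, -0.1]
opening: 0.5
grasp_force: 0.0
```

>>> send_rows([
  [0,0,0,0,0,0],
  [0,0,0,0,0,0],
  [0,0,0,0,0,0],
  [0,0,0,0,0,0],
  [0,0,0,0,0,0],
  [0,0,0,0,0,0],
  [0,0,0,0,0,0],
  [0,0,0,0,0,0],
], grip=0)

```text
time_s: 9.4
position: [0.4675, 0.0118, 0.0778]
tcp_rot: [[0.162, 0.987, 0.0], [0.987, -0.162, -0.0], [-0.0, 0.0, -1.0]]
force: [-1.5, 0.3, 4.8]
opening: 0.107
grasp_force: 30.0
```

```bash
python3 -c "
from mv import *
rows((468,11.3,78,-9.3),(468,11.3,210,-9.3),(612.5,18,210,-3.1),(612.5,18,150,-3.1))
rows((468,11.3,78,-9.3),(612.5,18,106,-3.1))
"
```

```text
(468, 11.3, 210, -9.3) -> [0.0, 0.0, -0.528, 0.0, 0.0, 0.0]
(612.5, 18, 210, -3.1) -> [0.12, 0.566, -0.528, 0.0, 0.0, -0.069]
(612.5, 18, 150, -3.1) -> [0.12, 0.566, -0.288, 0.0, 0.0, -0.069]
(612.5, 18, 106, -3.1) -> [0.12, 0.566, -0.112, 0.0, 0.0, -0.069]
```

>>> send_rows([
  [0,0,-0.15,0,0,0],
  [0,0,-0.35,0,0,0],
  [0,0,-0.528,0,0,0],
  [0.03,0.15,-0.528,0,0,-0.03],
  [0.06,0.3,-0.528,0,0,-0.069],
  [0.09,0.45,-0.528,0,0,-0.069],
  [0.12,0.566,-0.528,0,0,-0.069],
  [0.12,0.566,-0.528,0,0,-0.069],
  [0.12,0.566,-0.45,0,0,-0.069],
  [0.12,0.566,-0.37,0,0,-0.069],
  [0.12,0.566,-0.288,0,0,-0.069],
  [0.12,0.566,-0.288,0,0,-0.069],
])

```text
time_s: 10.6
position: [0.6079, 0.0189, 0.1456]
tcp_rot: [[0.054, 0.998, -0.01], [0.999, -0.054, 0.001], [0.001, -0.01, -1.0]]
force: [-0.5, -0.0, -3.0]
opening: 0.112
grasp_force: 30.0
```

>>> send_rows([
  [0,0,0,0,0,0],
  [0,0,0.03,0,0,0],
  [0,0,0.06,0,0,0],
  [0,0,0.09,0,0,0],
  [0,0,0.115,0,0,0],
  [0,0,0.135,0,0,0],
  [0,0,0.15,0,0,0],
  [0,0,0.16,0,0,0],
  [0,0,0.17,0,0,0],
  [0,0,0.176,0,0,0],
  [0,0,0.176,0,0,0],
  [0,0,0.176,0,0,0],
])

```text
time_s: 11.8
position: [0.612, 0.0184, 0.1063]
tcp_rot: [[0.054, 0.999, 0.001], [0.999, -0.054, -0.0], [-0.0, 0.001, -1.0]]
force: [-2.4, 0.4, 3.9]
opening: 0.116
grasp_force: 30.0
```

>>> send_rows([
  [0,0,0,0,0,0],
  [0,0,0,0,0,0],
  [0,0,0,0,0,0],
  [0,0,0,0,0,0],
  [0,0,-0.1,0,0,0],
  [0,0,-0.25,0,0,0],
  [0,0,-0.416,0,0,0],
  [0,0,-0.416,0,0,0],
  [0.18,-0.3,-0.416,0,0,0],
  [0.36,-0.45,-0.416,0,0,0],
  [0.36,-0.45,-0.416,0,0,0],
  [0.36,-0.45,-0.416,0,0,0],
], grip=0.5)

```text
time_s: 13.0
position: [0.4982, 0.1176, 0.2085]
tcp_rot: [[0.05, 0.999, -0.008], [0.999, -0.05, 0.001], [0.001, -0.008, -1.0]]
force: [0.3, -0.7, 0.7]
opening: 0.497
grasp_force: 0.0
```

Run:
```python
from look import *
look()
A=rot(-3.1);c=np.array([612.5,18,106])+A@(np.array([.36,-.45,-.416])*250);print(c,readout.read_state()['position'])
rows((*c,-3.1),(477,-109.3,190,25),(477,-109.3,78,25))
```

```text
top red bar 8 [0.6133 0.0893 0.134  0.1349] [0.003 0.007] 179.1
top yellow bar 71 [0.6108 0.0184 0.1345 0.1394] [0.01  0.045] 88.3
top blue bench 43 [ 0.4751 -0.1089  0.106   0.1095] [0.006 0.045] 117.9
scene red bar 43 [0.6194 0.1097 0.1327 0.1387] [0.013 0.047] 83.6
scene yellow bar 47 [0.6143 0.017  0.1333 0.1381] [0.012 0.047] 83.4
scene blue bench 26 [ 0.4786 -0.1103  0.1053  0.1096] [0.008 0.042] 112.2
[505.03171776 113.95216679 210.        ] [0.50402882 0.11503997 0.20935606]
(477, -109.3, 190, 25) -> [-0.898, -0.064, 0.08, 0.0, 0.0, -0.312]
(477, -109.3, 78, 25) -> [-0.898, -0.064, 0.528, 0.0, 0.0, -0.312]
```

>>> send_rows([
  [-0.2,-0.02,0.02,0,0,-0.09],
  [-0.4,-0.03,0.04,0,0,-0.18],
  [-0.6,-0.05,0.06,0,0,-0.27],
  [-0.8,-0.06,0.08,0,0,-0.312],
  [-0.898,-0.064,0.08,0,0,-0.312],
  [-0.898,-0.064,0.08,0,0,-0.312],
  [-0.898,-0.064,0.2,0,0,-0.312],
  [-0.898,-0.064,0.33,0,0,-0.312],
  [-0.898,-0.064,0.45,0,0,-0.312],
  [-0.898,-0.064,0.528,0,0,-0.312],
  [-0.898,-0.064,0.528,0,0,-0.312],
  [-0.898,-0.064,0.528,0,0,-0.312],
])

```text
time_s: 14.3
position: [0.477, -0.1094, 0.0773]
tcp_rot: [[-0.421, 0.907, 0.0], [0.907, 0.421, 0.0], [0.0, 0.0, -1.0]]
force: [0.7, -0.1, 0.3]
opening: 0.497
grasp_force: 0.0
```

>>> send_rows([
  [0,0,0,0,0,0],
  [0,0,0,0,0,0],
  [0,0,0,0,0,0],
  [0,0,0,0,0,0],
  [0,0,0,0,0,0],
  [0,0,0,0,0,0],
  [0,0,0,0,0,0],
  [0,0,0,0,0,0],
], grip=0)

```text
time_s: 15.1
position: [0.4766, -0.109, 0.0778]
tcp_rot: [[-0.422, 0.907, 0.001], [0.907, 0.422, -0.0], [-0.001, 0.001, -1.0]]
force: [0.8, 0.4, 3.6]
opening: 0.116
grasp_force: 30.0
```

```bash
python3 -c "
from mv import *
rows((477,-109.3,78,25),(477,-109.3,210,25),(607.5,-74,210,-3.1),(607.5,-74,150,-3.1))
"
```

```text
(477, -109.3, 210, 25) -> [0.0, 0.0, -0.528, 0.0, 0.0, 0.0]
(607.5, -74, 210, -3.1) -> [-0.093, 0.533, -0.528, 0.0, 0.0, 0.312]
(607.5, -74, 150, -3.1) -> [-0.093, 0.533, -0.288, 0.0, 0.0, 0.312]
```

>>> send_rows([
  [0,0,-0.15,0,0,0],
  [0,0,-0.35,0,0,0],
  [0,0,-0.528,0,0,0],
  [-0.02,0.15,-0.528,0,0,0.08],
  [-0.05,0.3,-0.528,0,0,0.16],
  [-0.07,0.45,-0.528,0,0,0.24],
  [-0.093,0.533,-0.528,0,0,0.312],
  [-0.093,0.533,-0.528,0,0,0.312],
  [-0.093,0.533,-0.45,0,0,0.312],
  [-0.093,0.533,-0.37,0,0,0.312],
  [-0.093,0.533,-0.288,0,0,0.312],
  [-0.093,0.533,-0.288,0,0,0.312],
])

```text
time_s: 16.3
position: [0.6026, -0.073, 0.1459]
tcp_rot: [[0.054, 0.999, -0.01], [0.999, -0.054, 0.003], [0.002, -0.01, -1.0]]
force: [0.1, 0.5, -1.6]
opening: 0.116
grasp_force: 30.0
```

>>> send_rows([
  [0,0,0,0,0,0],
  [0,0,0.03,0,0,0],
  [0,0,0.06,0,0,0],
  [0,0,0.09,0,0,0],
  [0,0,0.115,0,0,0],
  [0,0,0.135,0,0,0],
  [0,0,0.15,0,0,0],
  [0,0,0.16,0,0,0],
  [0,0,0.17,0,0,0],
  [0,0,0.176,0,0,0],
  [0,0,0.176,0,0,0],
  [0,0,0.176,0,0,0],
])

```text
time_s: 17.5
position: [0.607, -0.0737, 0.1062]
tcp_rot: [[0.054, 0.999, 0.001], [0.999, -0.054, -0.0], [-0.0, 0.001, -1.0]]
force: [-1.8, -0.1, 3.4]
opening: 0.111
grasp_force: 30.0
```

>>> send_rows([
  [0,0,0,0,0,0],
  [0,0,0,0,0,0],
  [0,0,0,0,0,0],
  [0,0,0,0,0,0],
  [0,0,-0.1,0,0,0],
  [0,0,-0.28,0,0,0],
  [0,0,-0.45,0,0,0],
  [0,0,-0.496,0,0,0],
  [-0.2,-0.12,-0.496,0,0,0],
  [-0.36,-0.22,-0.496,0,0,0],
  [-0.52,-0.32,-0.496,0,0,0],
  [-0.52,-0.32,-0.496,0,0,0],
], grip=0.5)

```text
time_s: 18.7
position: [0.5168, -0.2032, 0.229]
tcp_rot: [[0.06, 0.998, -0.003], [0.998, -0.06, -0.001], [-0.001, -0.003, -1.0]]
force: [0.5, 0.2, 0.2]
opening: 0.501
grasp_force: 0.0
```

Run:
```python
from look import *
look()
A=rot(-3.1);c=np.array([607.5,-74,106])+A@(np.array([-.52,-.32,-.496])*250);print(c,readout.read_state()['position'])
q,V=cloud('scene');cv2.imwrite('pics/c3.png',cv2.resize(q[130:330,130:400],(800,592),interpolation=2)[:,:,::-1])
P=np.array([561,-343])
def pose(th,gap,z=128,f=141.2):
    a=np.radians(f+th);t=np.array([-np.sin(a),np.cos(a)]);k=P+75*np.array([np.cos(a),np.sin(a)])-t*gap
    # tool -x along t -> tool x angle=t+180, tool y = x angle - 90
    y=f+th+90+180-90-360
    return (*k.round(1),z,round(y,1))
T=[pose(0,45,200),pose(0,45),pose(0,25)]+[pose(t,17) for t in(0,8,16,24,32,40,48,56,62)]
print(T);rows((*c,-3.1),*T[:2]);print();rows(T[1],*T[2:])
```

```text
top red bar 69 [0.6158 0.1112 0.1344 0.14  ] [0.009 0.047] 87.0
top yellow bar 70 [0.6105 0.0186 0.1345 0.139 ] [0.01  0.046] 85.4
top blue bar 46 [ 0.6051 -0.0733  0.1345  0.1386] [0.009 0.044] 87.4
scene red bar 38 [0.6196 0.1098 0.1326 0.1358] [0.011 0.046] 84.2
scene yellow bar 40 [0.614  0.017  0.1337 0.1389] [0.012 0.046] 90.7
scene blue bar 34 [ 0.6094 -0.0748  0.1334  0.1385] [0.012 0.044] 89.7
[ 520.58682069 -199.4834621   230.        ] [ 0.51912507 -0.20007204  0.22908914]
[(np.float64(530.7), np.float64(-260.9), 200, -38.8), (np.float64(530.7), np.float64(-260.9), 128, -38.8), (np.float64(518.2), np.float64(-276.5), 128, -38.8), (np.float64(513.2), np.float64(-282.8), 128, -38.8), (np.float64(505.3), np.float64(-290.0), 128, -30.8), (np.float64(498.4), np.float64(-298.3), 128, -22.8), (np.float64(492.8), np.float64(-307.4), 128, -14.8), (np.float64(488.5), np.float64(-317.2), 128, -6.8), (np.float64(485.7), np.float64(-327.6), 128, 1.2), (np.float64(484.2), np.float64(-338.2), 128, 9.2), (np.float64(484.3), np.float64(-348.9), 128, 17.2), (np.float64(485.4), np.float64(-35
[... 430 characters left out ...]
-30.8) -> [-0.154, -0.006, 0.0, 0.0, 0.0, -0.089]
(np.float64(498.4), np.float64(-298.3), 128, -22.8) -> [-0.198, -0.007, 0.0, 0.0, 0.0, -0.178]
(np.float64(492.8), np.float64(-307.4), 128, -14.8) -> [-0.24, -0.002, 0.0, 0.0, 0.0, -0.267]
(np.float64(488.5), np.float64(-317.2), 128, -6.8) -> [-0.281, 0.01, 0.0, 0.0, 0.0, -0.356]
(np.float64(485.7), np.float64(-327.6), 128, 1.2) -> [-0.321, 0.027, 0.0, 0.0, 0.0, -0.444]
(np.float64(484.2), np.float64(-338.2), 128, 9.2) -> [-0.358, 0.049, 0.0, 0.0, 0.0, -0.533]
(np.float64(484.3), np.float64(-348.9), 128, 17.2) -> [-0.391, 0.076, 0.0, 0.0, 0.0, -0.622]
(np.float64(485.4), np.float64(-356.9), 128, 23.2) -> [-0.413, 0.099, 0.0, 0.0, 0.0, -0.689]
```

View pics/c3.png

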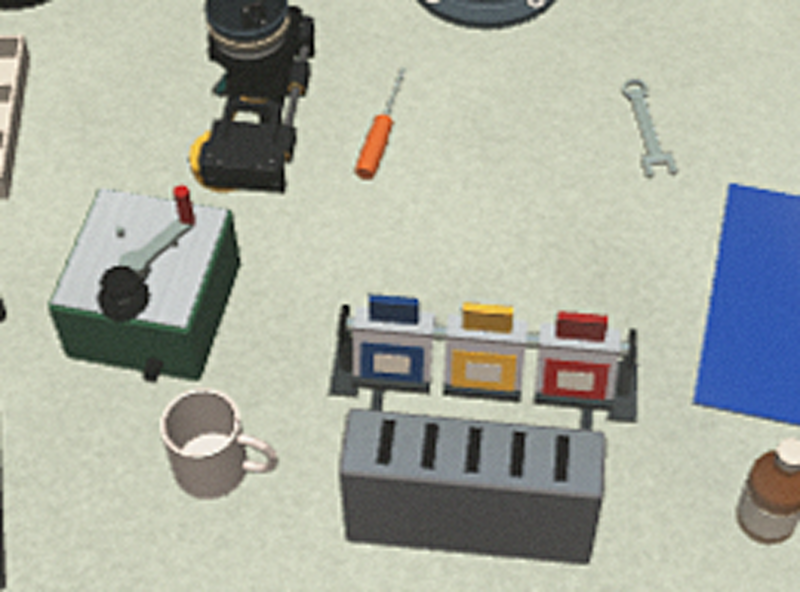

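All three hang astride the bar: blue at (395,345), yellow at (487,350) and red at (580,355). The lever knob is at (182,205). Next I close the fingers and go beside the knob.

>>> send_rows([
  [-0.08,0.02,0.04,0,0,0.09],
  [-0.16,0.04,0.08,0,0,0.18],
  [-0.243,0.054,0.12,0,0,0.27],
  [-0.243,0.054,0.12,0,0,0.36],
  [-0.243,0.054,0.12,0,0,0.397],
  [-0.243,0.054,0.12,0,0,0.397],
  [-0.243,0.054,0.12,0,0,0.397],
  [-0.243,0.054,0.22,0,0,0.397],
  [-0.243,0.054,0.33,0,0,0.397],
  [-0.243,0.054,0.408,0,0,0.397],
  [-0.243,0.054,0.408,0,0,0.397],
  [-0.243,0.054,0.408,0,0,0.397],
], grip=0)

```text
time_s: 20.05
position: [0.5306, -0.2601, 0.1277]
tcp_rot: [[0.626, 0.78, -0.0], [0.78, -0.626, 0.0], [0.0, -0.0, -1.0]]
force: [-0.6, -0.3, 1.1]
opening: 0.007
grasp_force: 0.0
```

>>> send_rows([
  [-0.08,0,0,0,0,0],
  [-0.112,0,0,0,0,0],
  [-0.154,-0.006,0,0,0,-0.089],
  [-0.198,-0.007,0,0,0,-0.178],
  [-0.24,-0.002,0,0,0,-0.267],
  [-0.281,0.01,0,0,0,-0.356],
  [-0.321,0.027,0,0,0,-0.444],
  [-0.358,0.049,0,0,0,-0.533],
  [-0.358,0.049,0,0,0,-0.533],
  [-0.358,0.049,0,0,0,-0.533],
])

```text
time_s: 21.05
position: [0.4854, -0.3367, 0.1291]
tcp_rot: [[-0.157, 0.988, 0.004], [0.988, 0.157, 0.002], [0.001, 0.005, -1.0]]
force: [3.1, 5.2, 2.2]
opening: 0.005
grasp_force: 3.1
```

```bash
cat > kn.py <<'E'
from h import *
for n in('top','scene'):
    p,W=cloud(n);h=hsv(p);z=W[...,2]
    q=W[H['red'](h[...,0])&(h[...,1]>110)&(z>.14)&(z<.17)&(W[...,1]<-.2)&(W[...,1]>-.45)&(W[...,0]>.42)&(W[...,0]<.65)]
    if len(q): 
        m=q[q[:,2]>.157] ; m=m if len(m)>4 else q
        m=m.mean(0);print(n,m,'lever deg',np.degrees(np.arctan2(m[1]+.343,m[0]-.561))%360-141.2,len(q))
s=readout.read_state();print(s['position'],s['force'],s['time_s'])
E
python3 kn.py
```

```text
[ 0.48534664 -0.33640471  0.12905671] [3.89243706 5.25819854 1.05677006] 21.15
```

```bash
cat > lev.py <<'E'
from mv import *
P=np.array([561,-343])
def pose(th,gap=17,z=128,f=141.2):
    a=np.radians(f+th);t=np.array([-np.sin(a),np.cos(a)]);k=P+75*np.array([np.cos(a),np.sin(a)])-t*gap
    return (*[float(v) for v in k.round(1)],z,round(f+th-180,1))
E
python3 -c "
from lev import *
rows(pose(48),*[pose(t) for t in(51,54,57,60,63,66)])"
```

```text
(484.1, -342.2, 128, 12.2) -> [-0.016, -0.003, 0.0, 0.0, 0.0, -0.033]
(484.2, -346.3, 128, 15.2) -> [-0.032, -0.005, 0.0, 0.0, 0.0, -0.067]
(484.4, -350.3, 128, 18.2) -> [-0.048, -0.007, 0.0, 0.0, 0.0, -0.1]
(484.9, -354.3, 128, 21.2) -> [-0.064, -0.008, 0.0, 0.0, 0.0, -0.133]
(485.6, -358.2, 128, 24.2) -> [-0.08, -0.007, 0.0, 0.0, 0.0, -0.167]
(486.5, -362.2, 128, 27.2) -> [-0.096, -0.006, 0.0, 0.0, 0.0, -0.2]
```

>>> send_rows([
  [-0.016,-0.003,0,0,0,-0.033],
  [-0.032,-0.005,0,0,0,-0.067],
  [-0.048,-0.007,0,0,0,-0.1],
  [-0.048,-0.007,0,0,0,-0.1],
  [-0.048,-0.007,0,0,0,-0.1],
])

```text
time_s: 21.65
position: [0.4852, -0.3478, 0.129]
tcp_rot: [[-0.31, 0.951, 0.003], [0.951, 0.31, 0.003], [0.002, 0.004, -1.0]]
force: [3.6, 6.5, 2.8]
opening: 0.007
grasp_force: 3.1
```

>>> send_rows([
  [-0.008,0,0,0,0,-0.017],
  [-0.016,-0.001,0,0,0,-0.033],
  [-0.016,-0.001,0,0,0,-0.033],
  [-0.016,-0.001,0,0,0,-0.033],
])

```text
time_s: 22.05
position: [0.4855, -0.3514, 0.129]
tcp_rot: [[-0.359, 0.933, 0.002], [0.933, 0.359, 0.004], [0.003, 0.003, -1.0]]
force: [2.2, 5.6, 3.0]
opening: 0.004
grasp_force: 3.2
```

>>> send_rows([
  [-0.008,0,0,0,0,-0.017],
  [-0.016,0.001,0,0,0,-0.033],
  [-0.016,0.001,0,0,0,-0.033],
  [-0.016,0.001,0,0,0,-0.033],
])

```text
time_s: 22.45
position: [0.485, -0.352, 0.1288]
tcp_rot: [[-0.407, 0.913, -0.003], [0.913, 0.408, 0.01], [0.01, 0.001, -1.0]]
force: [-2.4, 11.2, 8.2]
opening: 0.007
grasp_force: 5.7
```

>>> send_rows([
  [-0.008,0,0,0,0,-0.017],
  [-0.016,0.001,0,0,0,-0.033],
  [-0.016,0.001,0,0,0,-0.033],
  [-0.016,0.001,0,0,0,-0.033],
])

```text
time_s: 22.85
position: [0.4846, -0.3525, 0.1287]
tcp_rot: [[-0.454, 0.891, -0.009], [0.891, 0.455, 0.016], [0.018, -0.001, -1.0]]
force: [-5.9, 16.6, 13.6]
opening: 0.008
grasp_force: 8.8
```

```bash
python3 kn.py
```

```text
[ 0.48456829 -0.3525174   0.12870374] [-7.20906252 16.23125606 13.1023114 ] 22.95
```

Position stalled and force jumped, so the lever is at its stop. Backing out along the arc.

```bash
python3 -c "
from lev import *
rows(pose(66),*[pose(t,20) for t in(60,52,44,36,28,20,12,4,-3)],pose(0,45))
print(pose(0,45))"
```

```text
(483.8, -351.5, 128, 21.2) -> [0.043, 0.01, 0.0, 0.0, 0.0, 0.067]
(483.4, -340.7, 128, 13.2) -> [0.082, 0.028, 0.0, 0.0, 0.0, 0.156]
(484.5, -329.9, 128, 5.2) -> [0.119, 0.052, 0.0, 0.0, 0.0, 0.244]
(487.1, -319.4, 128, -2.8) -> [0.151, 0.08, 0.0, 0.0, 0.0, 0.333]
(491.1, -309.3, 128, -10.8) -> [0.18, 0.113, 0.0, 0.0, 0.0, 0.422]
(496.4, -299.9, 128, -18.8) -> [0.204, 0.149, 0.0, 0.0, 0.0, 0.511]
(503.1, -291.3, 128, -26.8) -> [0.222, 0.189, 0.0, 0.0, 0.0, 0.6]
(510.8, -283.8, 128, -34.8) -> [0.234, 0.23, 0.0, 0.0, 0.0, 0.689]
(518.4, -278.1, 128, -41.8) -> [0.241, 0.267, 0.0, 0.0, 0.0, 0.767]
(530.7, -260.9, 128, -38.8) -> [0.28, 0.342, 0.0, 0.0, 0.0, 0.733]
(530.7, -260.9, 128, -38.8)
```

>>> send_rows([
  [0.043,0.01,0,0,0,0.067],
  [0.082,0.028,0,0,0,0.156],
  [0.119,0.052,0,0,0,0.244],
  [0.151,0.08,0,0,0,0.333],
  [0.18,0.113,0,0,0,0.422],
  [0.204,0.149,0,0,0,0.511],
  [0.222,0.189,0,0,0,0.6],
  [0.234,0.23,0,0,0,0.689],
  [0.241,0.267,0,0,0,0.767],
  [0.28,0.342,0,0,0,0.733],
  [0.28,0.342,-0.3,0,0,0.733],
  [0.28,0.342,-0.3,0,0,0.733],
])

```text
time_s: 24.15
position: [0.5344, -0.2601, 0.2058]
tcp_rot: [[0.628, 0.779, 0.004], [0.779, -0.628, -0.002], [0.0, 0.004, -1.0]]
force: [0.7, 0.1, 0.3]
opening: 0.006
grasp_force: 0.0
```

```bash
python3 kn.py; python3 -c "
from look import *
look()
rows((530.7,-260.9,203,-38.8),(597.5,-347,203,-38.8),(597.5,-347,145,-38.8),(597.5,-347,120,-38.8))"
```

```text
scene [ 0.50657117 -0.29636573  0.16085974] lever deg -1.7897531283391857 34
[ 0.53584837 -0.26168234  0.20814365] [ 0.53202065 -1.03285255  0.28937928] 24.25
top red bar 71 [0.6155 0.1115 0.135  0.1384] [0.01  0.048] 87.2
top yellow bar 70 [0.6105 0.0184 0.1341 0.1396] [0.01  0.045] 86.6
top blue bar 52 [ 0.6047 -0.0734  0.1347  0.1375] [0.008 0.045] 87.5
scene red bar 39 [0.6185 0.1097 0.1332 0.1382] [0.012 0.046] 90.0
scene yellow bar 45 [0.6133 0.0171 0.1333 0.1379] [0.012 0.047] 86.9
scene blue bar 37 [ 0.6074 -0.0751  0.1329  0.1396] [0.011 0.044] 91.8
(597.5, -347, 203, -38.8) -> [-0.101, 0.424, 0.0, 0.0, 0.0, 0.0]
(597.5, -347, 145, -38.8) -> [-0.101, 0.424, 0.232, 0.0, 0.0, 0.0]
(597.5, -347, 120, -38.8) -> [-0.101, 0.424, 0.332, 0.0, 0.0, 0.0]
```

>>> send_rows([
  [-0.05,0.2,0,0,0,0],
  [-0.101,0.424,0,0,0,0],
  [-0.101,0.424,0,0,0,0],
  [-0.101,0.424,0,0,0,0],
  [-0.101,0.424,0.08,0,0,0],
  [-0.101,0.424,0.16,0,0,0],
  [-0.101,0.424,0.232,0,0,0],
  [-0.101,0.424,0.232,0,0,0],
  [-0.101,0.424,0.232,0,0,0],
])

```text
time_s: 25.25
position: [0.5982, -0.3448, 0.1442]
tcp_rot: [[0.628, 0.778, -0.002], [0.778, -0.628, 0.002], [0.0, -0.003, -1.0]]
force: [-0.0, 0.8, 0.4]
opening: 0.007
grasp_force: 0.0
```

>>> send_rows([
  [0,0,0.02,0,0,0],
  [0,0,0.04,0,0,0],
  [0,0,0.06,0,0,0],
  [0,0,0.08,0,0,0],
  [0,0,0.1,0,0,0],
  [0,0,0.1,0,0,0],
  [0,0,0.1,0,0,0],
])

```text
time_s: 25.95
position: [0.5997, -0.3464, 0.121]
tcp_rot: [[0.629, 0.778, 0.001], [0.778, -0.629, -0.001], [0.0, 0.002, -1.0]]
force: [-0.9, 1.0, 7.6]
opening: 0.005
grasp_force: 3.7
```

Almost down; pushing a few mm further to feel the stop.

>>> send_rows([
  [0,0,0.01,0,0,0],
  [0,0,0.02,0,0,0],
  [0,0,0.028,0,0,0],
  [0,0,0.028,0,0,0],
  [0,0,0.028,0,0,0],
])

```text
time_s: 26.45
position: [0.6, -0.3466, 0.1201]
tcp_rot: [[0.628, 0.778, 0.003], [0.778, -0.628, -0.003], [-0.0, 0.004, -1.0]]
force: [-7.4, 6.2, 30.3]
opening: 0.004
grasp_force: 15.4
```

>>> send_rows([
  [0,0,-0.06,0,0,0],
  [0,0,-0.16,0,0,0],
  [0,0,-0.3,0,0,0],
  [0,0,-0.36,0,0,0],
  [0.05,-0.2,-0.36,0,0,0],
  [0.101,-0.424,-0.36,0,0,0],
  [0.101,-0.424,-0.36,0,0,0],
  [0.101,-0.424,-0.36,0,0,0],
  [0.101,-0.424,-0.2,0,0,0],
  [0.101,-0.424,-0.06,0,0,0],
  [0.101,-0.424,-0.06,0,0,0],
  [0.101,-0.424,-0.06,0,0,0],
])

```text
time_s: 27.65
position: [0.5336, -0.2613, 0.1272]
tcp_rot: [[0.629, 0.777, 0.0], [0.777, -0.629, -0.0], [-0.0, 0.0, -1.0]]
force: [1.2, -0.5, 0.6]
opening: 0.004
grasp_force: 0.0
```

```bash
python3 kn.py
python3 - <<'E'
from look import *
look()
for n in('top','scene'):
    p,W=cloud(n);z=W[...,2];h=hsv(p)
    q=W[(h[...,2]<75)&(np.hypot(W[...,0]-.598,W[...,1]+.347)<.014)];print('plunger z',np.median(q[:,2]),len(q))
E
```

```text
[ 0.53437603 -0.26160677  0.12904621] [0.73746065 0.18002562 1.68993732] 27.75
top red bar 70 [0.6155 0.1111 0.1348 0.1417] [0.011 0.047] 86.8
scene red bar 36 [0.6185 0.1099 0.1338 0.137 ] [0.012 0.047] 85.4
scene yellow bar 41 [0.6152 0.017  0.1333 0.1393] [0.015 0.047] 82.8
scene blue bar 34 [ 0.608  -0.075   0.1341  0.138 ] [0.011 0.044] 93.7
plunger z nan 0
plunger z 0.1326431240350576 98
  return _methods._mean(a, axis=axis, dtype=dtype,
  ret = ret.dtype.type(ret / rcount)
```

>>> send_rows([
  [-0.08,0,0,0,0,0],
  [-0.112,0,0,0,0,0],
  [-0.154,-0.006,0,0,0,-0.089],
  [-0.198,-0.007,0,0,0,-0.178],
  [-0.24,-0.002,0,0,0,-0.267],
  [-0.281,0.01,0,0,0,-0.356],
  [-0.321,0.027,0,0,0,-0.444],
  [-0.358,0.049,0,0,0,-0.533],
  [-0.358,0.049,0,0,0,-0.533],
])

```text
time_s: 28.85
position: [0.4862, -0.3367, 0.1281]
tcp_rot: [[-0.155, 0.988, 0.001], [0.988, 0.155, 0.002], [0.002, 0.002, -1.0]]
force: [1.4, 5.1, 3.2]
opening: 0.003
grasp_force: 2.4
```

>>> send_rows([
  [-0.016,-0.003,0,0,0,-0.033],
  [-0.032,-0.005,0,0,0,-0.067],
  [-0.048,-0.007,0,0,0,-0.1],
  [-0.064,-0.008,0,0,0,-0.133],
  [-0.072,-0.008,0,0,0,-0.15],
  [-0.08,-0.007,0,0,0,-0.167],
  [-0.088,-0.007,0,0,0,-0.18],
  [-0.096,-0.006,0,0,0,-0.2],
  [-0.096,-0.006,0,0,0,-0.2],
  [-0.096,-0.006,0,0,0,-0.2],
])

```text
time_s: 29.85
position: [0.485, -0.3522, 0.1275]
tcp_rot: [[-0.452, 0.892, -0.008], [0.892, 0.452, 0.016], [0.018, 0.0, -1.0]]
force: [-2.5, 16.0, 11.9]
opening: 0.004
grasp_force: 8.4
```

At the stop again, with the same signature as before. Back out along the arc and rise.

>>> send_rows([
  [0.043,0.01,0,0,0,0.067],
  [0.082,0.028,0,0,0,0.156],
  [0.119,0.052,0,0,0,0.244],
  [0.151,0.08,0,0,0,0.333],
  [0.18,0.113,0,0,0,0.422],
  [0.204,0.149,0,0,0,0.511],
  [0.222,0.189,0,0,0,0.6],
  [0.234,0.23,0,0,0,0.689],
  [0.241,0.267,0,0,0,0.767],
  [0.28,0.342,0,0,0,0.733],
  [0.28,0.342,-0.3,0,0,0.733],
  [0.28,0.342,-0.48,0,0,0.733],
])

```text
time_s: 31.05
position: [0.5318, -0.2587, 0.2267]
tcp_rot: [[0.63, 0.777, -0.004], [0.777, -0.63, 0.002], [-0.001, -0.005, -1.0]]
force: [1.3, -0.6, -1.2]
opening: 0.005
grasp_force: 0.0
```

>>> send_rows([
  [0.2,0,0,0,0,0],
  [0.4,0,0,0,0,0],
  [0.4,0,0,0,0,0],
  [0.4,0,0,0,0,0],
  [0.4,0,0,0,0,0],
], grip=0.5)

```text
time_s: 31.55
position: [0.5947, -0.1826, 0.2274]
tcp_rot: [[0.63, 0.777, -0.001], [0.777, -0.63, -0.001], [-0.001, -0.0, -1.0]]
force: [-0.5, 0.4, -0.1]
opening: 0.372
grasp_force: 0.0
```

```bash
python3 kn.py
python3 - <<'E'
from look import *
look()
s=readout.read_state();print(s['position'],s['tcp_rot'][:2,1])
# mat corners from mean
for a in(-16,):pass
m=np.array([495.5,333]);th=-10.9
ex=np.array([np.cos(np.radians(th)),np.sin(np.radians(th))])
for k in(-95,0,95): print('slot',(m+k*ex).round(1))
q,V=cloud('scene');cv2.imwrite('pics/c4.png',cv2.resize(q[130:330,140:440],(800,533),interpolation=2)[:,:,::-1])
E
```

```text
top [ 0.50201466 -0.29664016  0.16308841] lever deg 0.634232062975542 23
[ 0.59455961 -0.18324857  0.22739265] [ 0.40712689 -0.87036538 -0.06903011] 31.65
top red bar 72 [0.6159 0.1114 0.1342 0.1398] [0.01  0.048] 86.3
top yellow bar 73 [0.6103 0.0184 0.1346 0.1379] [0.011 0.045] 85.4
top blue bar 56 [ 0.6038 -0.0733  0.1341  0.1382] [0.008 0.045] 91.2
scene red bar 40 [0.6193 0.1097 0.1341 0.1401] [0.014 0.046] 87.8
scene yellow bar 38 [0.6136 0.0154 0.1341 0.1385] [0.014 0.044] 87.7
scene blue bar 37 [ 0.6083 -0.0748  0.1335  0.1389] [0.013 0.044] 89.4
[ 0.59467374 -0.1832959   0.22740594] [ 0.77637385 -0.63027258]
slot [402.2 351. ]
slot [495.5 333. ]
slot [588.8 315. ]
```

View pics/c4.png

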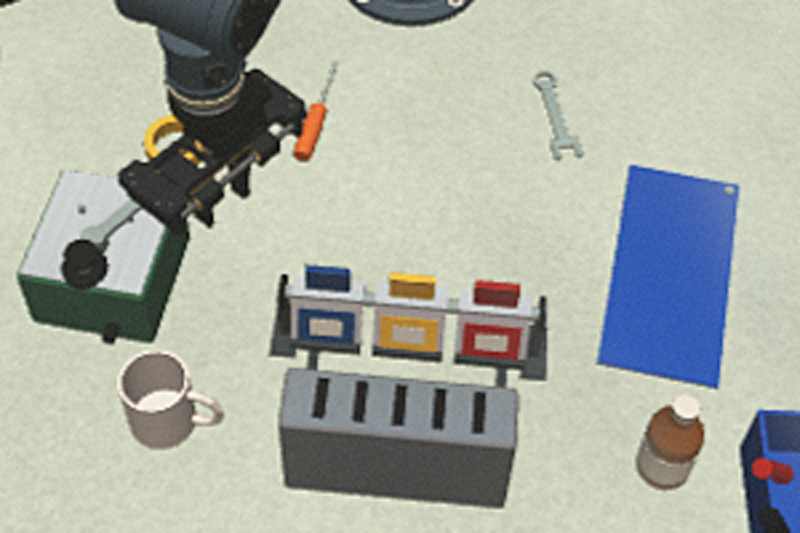

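```bash
python3 -c "
from mv import *
rows((594.7,-183.3,227.4,-39.07),(617.5,110,210,-3.1),(617.5,110,107,-3.1))"
```

```text
(617.5, 110, 210, -3.1) -> [0.968, -0.669, 0.07, 0.0, 0.0, -0.4]
(617.5, 110, 107, -3.1) -> [0.968, -0.669, 0.482, 0.0, 0.0, -0.4]
```

>>> send_rows([
  [0.15,-0.1,0,0,0,-0.06],
  [0.3,-0.2,0,0,0,-0.13],
  [0.45,-0.3,0,0,0,-0.2],
  [0.6,-0.4,0.02,0,0,-0.27],
  [0.75,-0.5,0.04,0,0,-0.34],
  [0.87,-0.6,0.06,0,0,-0.4],
  [0.968,-0.669,0.07,0,0,-0.4],
  [0.968,-0.669,0.07,0,0,-0.4],
  [0.968,-0.669,0.15,0,0,-0.4],
  [0.968,-0.669,0.23,0,0,-0.4],
  [0.968,-0.669,0.23,0,0,-0.4],
  [0.968,-0.669,0.23,0,0,-0.4],
])

```text
time_s: 33.0
position: [0.6175, 0.11, 0.1701]
tcp_rot: [[0.053, 0.999, -0.001], [0.999, -0.053, -0.0], [-0.0, -0.001, -1.0]]
force: [0.7, -0.1, 0.3]
opening: 0.503
grasp_force: 0.0
```

Spot on. Descend 63 mm (0.252) and close.

>>> send_rows([
  [0,0,0.06,0,0,0],
  [0,0,0.12,0,0,0],
  [0,0,0.18,0,0,0],
  [0,0,0.23,0,0,0],
  [0,0,0.252,0,0,0],
  [0,0,0.252,0,0,0],
  [0,0,0.252,0,0,0],
])

```text
time_s: 33.7
position: [0.618, 0.111, 0.1077]
tcp_rot: [[0.051, 0.999, 0.001], [0.999, -0.051, -0.0], [0.0, 0.001, -1.0]]
force: [0.5, -0.2, 0.5]
opening: 0.505
grasp_force: 0.0
```

>>> send_rows([
  [0,0,0,0,0,0],
  [0,0,0,0,0,0],
  [0,0,0,0,0,0],
  [0,0,0,0,0,0],
  [0,0,0,0,0,0],
  [0,0,0,0,0,0],
  [0,0,0,0,0,0],
  [0,0,0,0,0,0],
], grip=0)

```text
time_s: 34.5
position: [0.6174, 0.1112, 0.1072]
tcp_rot: [[0.051, 0.999, 0.0], [0.999, -0.051, -0.0], [-0.0, 0.0, -1.0]]
force: [-0.7, -0.7, 1.7]
opening: 0.111
grasp_force: 30.0
```

```bash
python3 -c "
from mv import *
rows((617.5,110,107,-3.1),(617.5,110,215,-3.1),(588.8,315,215,-10.9),(588.8,315,120,-10.9))"
```

```text
(617.5, 110, 215, -3.1) -> [0.0, 0.0, -0.432, 0.0, 0.0, 0.0]
(588.8, 315, 215, -10.9) -> [0.813, -0.159, -0.432, 0.0, 0.0, 0.087]
(588.8, 315, 120, -10.9) -> [0.813, -0.159, -0.052, 0.0, 0.0, 0.087]
```

>>> send_rows([
  [0,0,-0.12,0,0,0],
  [0,0,-0.28,0,0,0],
  [0,0,-0.432,0,0,0],
  [0.15,-0.03,-0.432,0,0,0.02],
  [0.32,-0.06,-0.432,0,0,0.05],
  [0.5,-0.1,-0.432,0,0,0.087],
  [0.67,-0.13,-0.432,0,0,0.087],
  [0.813,-0.159,-0.4,0,0,0.087],
  [0.813,-0.159,-0.3,0,0,0.087],
  [0.813,-0.159,-0.18,0,0,0.087],
  [0.813,-0.159,-0.052,0,0,0.087],
  [0.813,-0.159,-0.052,0,0,0.087],
])

```text
time_s: 35.7
position: [0.5835, 0.3148, 0.1143]
tcp_rot: [[0.186, 0.982, -0.012], [0.982, -0.187, -0.004], [-0.006, -0.011, -1.0]]
force: [-1.4, -1.4, -2.3]
opening: 0.11
grasp_force: 30.0
```

>>> send_rows([
  [0,0,0,0,0,0],
  [0,0,0.04,0,0,0],
  [0,0,0.08,0,0,0],
  [0,0,0.11,0,0,0],
  [0,0,0.13,0,0,0],
  [0,0,0.14,0,0,0],
  [0,0,0.145,0,0,0],
  [0,0,0.15,0,0,0],
  [0,0,0.15,0,0,0],
  [0,0,0.15,0,0,0],
])

```text
time_s: 36.7
position: [0.5883, 0.3162, 0.0829]
tcp_rot: [[0.187, 0.982, 0.001], [0.982, -0.187, 0.0], [0.0, 0.001, -1.0]]
force: [0.4, -0.3, -1.7]
opening: 0.109
grasp_force: 30.0
```

>>> send_rows([
  [0,0,0.004,0,0,0],
  [0,0,0.008,0,0,0],
  [0,0,0.008,0,0,0],
  [0,0,0.008,0,0,0],
])

```text
time_s: 37.1
position: [0.5885, 0.3163, 0.0827]
tcp_rot: [[0.187, 0.982, 0.001], [0.982, -0.187, 0.0], [0.0, 0.001, -1.0]]
force: [-3.2, -1.2, 8.3]
opening: 0.113
grasp_force: 30.0
```

>>> send_rows([
  [0,0,0,0,0,0],
  [0,0,0,0,0,0],
  [0,0,0,0,0,0],
  [0,0,0,0,0,0],
  [0,0,-0.1,0,0,0],
  [0,0,-0.25,0,0,0],
  [0,0,-0.4,0,0,0],
  [0,0,-0.516,0,0,0],
  [0,0,-0.516,0,0,0],
  [-0.2,-0.1,-0.516,0,0,0],
  [-0.35,-0.2,-0.516,0,0,0],
  [-0.35,-0.2,-0.516,0,0,0],
], grip=0.5)

```text
time_s: 38.3
position: [0.5131, 0.2353, 0.2062]
tcp_rot: [[0.189, 0.982, -0.016], [0.982, -0.189, -0.005], [-0.008, -0.015, -1.0]]
force: [-0.3, 1.4, -0.6]
opening: 0.502
grasp_force: 0.0
```

Run:
```python
from look import *
for n in('top','scene'):
    p,W=cloud(n)
    for c in H: print(n,c,holder(p,W,c,(.5,.7,-.2,.45),(.104,.142)))
s=readout.read_state();print(s['position'])
A=rot(-10.9);c=np.array([588.8,315,80.5])+A@(np.array([-.35,-.2,-.516])*250);print(c)
rows((*c,-10.9),(612.5,18,210,-3.1),(612.5,18,107,-3.1))
```

```text
top red None
top yellow (105, array([0.6111, 0.0432, 0.133 , 0.1384]), array([0.011, 0.048]), np.float32(86.2))
top blue (46, array([ 0.6051, -0.0733,  0.1345,  0.1384]), array([0.009, 0.045]), np.float32(87.6))
scene red (50, array([0.591 , 0.3143, 0.108 , 0.1155]), array([0.013, 0.046]), np.float32(78.8))
scene yellow (130, array([0.6137, 0.0429, 0.1269, 0.1405]), array([0.016, 0.047]), np.float32(86.2))
scene blue (56, array([ 0.6083, -0.0751,  0.1315,  0.1411]), array([0.014, 0.045]), np.float32(84.0))
[0.52116123 0.23874128 0.20859039]
[523.1562131  238.53338479 209.5       ]
(612.5, 18, 210, -3.1) -> [-0.799, 0.518, -0.002, 0.0, 0.0, -0.087]
(612.5, 18, 107, -3.1) -> [-0.799, 0.518, 0.41, 0.0, 0.0, -0.087]
```

Red is on the mat. Yellow was knocked along the bar to y≈43 mm and still hangs, so I re-aim there.

Run:
```python
from look import *
rows((523.2,238.5,209.5,-10.9),(613.5,43,210,-3.5),(613.5,43,107,-3.5))
print();rows((613.5,43,107,-3.5),(613.5,43,215,-3.5),(495.5,333,215,-10.9),(495.5,333,120,-10.9))
```

```text
(613.5, 43, 210, -3.5) -> [-0.7, 0.503, -0.002, 0.0, 0.0, -0.082]
(613.5, 43, 107, -3.5) -> [-0.7, 0.503, 0.41, 0.0, 0.0, -0.082]

(613.5, 43, 215, -3.5) -> [0.0, 0.0, -0.432, 0.0, 0.0, 0.0]
(495.5, 333, 215, -10.9) -> [1.129, -0.542, -0.432, 0.0, 0.0, 0.082]
(495.5, 333, 120, -10.9) -> [1.129, -0.542, -0.052, 0.0, 0.0, 0.082]
```

>>> send_rows([
  [-0.15,0.1,0,0,0,-0.02],
  [-0.3,0.2,0,0,0,-0.05],
  [-0.45,0.3,0,0,0,-0.082],
  [-0.6,0.42,0,0,0,-0.082],
  [-0.7,0.503,0,0,0,-0.082],
  [-0.7,0.503,0,0,0,-0.082],
  [-0.7,0.503,0.1,0,0,-0.082],
  [-0.7,0.503,0.2,0,0,-0.082],
  [-0.7,0.503,0.3,0,0,-0.082],
  [-0.7,0.503,0.38,0,0,-0.082],
  [-0.7,0.503,0.41,0,0,-0.082],
  [-0.7,0.503,0.41,0,0,-0.082],
])

```text
time_s: 39.6
position: [0.6133, 0.0451, 0.1057]
tcp_rot: [[0.058, 0.998, -0.002], [0.998, -0.058, 0.0], [0.0, -0.002, -1.0]]
force: [-0.4, -0.5, -0.2]
opening: 0.5
grasp_force: 0.0
```

>>> send_rows([
  [0,0,0,0,0,0],
  [0,0,0,0,0,0],
  [0,0,0,0,0,0],
  [0,0,0,0,0,0],
  [0,0,0,0,0,0],
  [0,0,0,0,0,0],
  [0,0,0,0,0,0],
  [0,0,0,0,0,0],
], grip=0)

```text
time_s: 40.4
position: [0.6139, 0.0441, 0.1076]
tcp_rot: [[0.059, 0.998, 0.001], [0.998, -0.059, -0.0], [-0.0, 0.001, -1.0]]
force: [-0.9, -0.7, 3.9]
opening: 0.111
grasp_force: 30.0
```

>>> send_rows([
  [0,0,-0.12,0,0,0],
  [0,0,-0.28,0,0,0],
  [0,0,-0.432,0,0,0],
  [0.1,-0.05,-0.432,0,0,0.02],
  [0.26,-0.12,-0.432,0,0,0.05],
  [0.42,-0.2,-0.432,0,0,0.082],
  [0.58,-0.28,-0.432,0,0,0.082],
  [0.74,-0.36,-0.432,0,0,0.082],
  [0.9,-0.44,-0.432,0,0,0.082],
  [1.0,-0.542,-0.432,0,0,0.082],
  [1.0,-0.542,-0.432,0,0,0.082],
  [1.0,-0.542,-0.432,0,0,0.082],
])

```text
time_s: 41.6
position: [0.4917, 0.3021, 0.2142]
tcp_rot: [[0.185, 0.983, -0.002], [0.983, -0.185, -0.001], [-0.002, -0.001, -1.0]]
force: [0.9, -0.2, -2.5]
opening: 0.115
grasp_force: 30.0
```

Run:
```python
from look import *
c=np.array([613.5,43,107])+rot(-3.5)@(np.array([1,-.542,-.432])*250);print(c,readout.read_state()['position'])
rows((*c,-10.9),(495.5,333,215,-10.9),(495.5,333,100,-10.9),(495.5,333,81,-10.9))
```

```text
[493.5148697  300.80577671 215.        ] [0.49172663 0.30205054 0.21420544]
(495.5, 333, 215, -10.9) -> [0.128, -0.017, 0.0, 0.0, 0.0, 0.0]
(495.5, 333, 100, -10.9) -> [0.128, -0.017, 0.46, 0.0, 0.0, 0.0]
(495.5, 333, 81, -10.9) -> [0.128, -0.017, 0.536, 0.0, 0.0, 0.0]
```

>>> send_rows([
  [0.128,-0.017,0,0,0,0],
  [0.128,-0.017,0.12,0,0,0],
  [0.128,-0.017,0.25,0,0,0],
  [0.128,-0.017,0.36,0,0,0],
  [0.128,-0.017,0.44,0,0,0],
  [0.128,-0.017,0.48,0,0,0],
  [0.128,-0.017,0.505,0,0,0],
  [0.128,-0.017,0.52,0,0,0],
  [0.128,-0.017,0.53,0,0,0],
  [0.128,-0.017,0.536,0,0,0],
  [0.128,-0.017,0.536,0,0,0],
  [0.128,-0.017,0.536,0,0,0],
])

```text
time_s: 42.8
position: [0.4958, 0.3341, 0.0831]
tcp_rot: [[0.187, 0.982, 0.003], [0.982, -0.187, 0.001], [0.001, 0.003, -1.0]]
force: [-1.1, -1.0, 6.5]
opening: 0.112
grasp_force: 30.0
```

Contact made; release, lift, and head toward blue with a look on the way.

>>> send_rows([
  [0,0,0,0,0,0],
  [0,0,0,0,0,0],
  [0,0,0,0,0,0],
  [0,0,0,0,0,0],
  [0,0,-0.1,0,0,0],
  [0,0,-0.25,0,0,0],
  [0,0,-0.4,0,0,0],
  [0,0,-0.516,0,0,0],
  [-0.15,0.05,-0.516,0,0,0],
  [-0.35,0.1,-0.516,0,0,0],
  [-0.5,0.15,-0.516,0,0,0],
  [-0.5,0.15,-0.516,0,0,0],
], grip=0.5)

```text
time_s: 44.0
position: [0.5088, 0.2, 0.21]
tcp_rot: [[0.192, 0.981, -0.0], [0.981, -0.192, -0.002], [-0.002, 0.0, -1.0]]
force: [0.3, 0.2, -0.2]
opening: 0.5
grasp_force: 0.0
```

Run:
```python
from look import *
for n in('top','scene'):
    p,W=cloud(n)
    for c in H: print(n,c,holder(p,W,c,(.35,.7,-.2,.45),(.104,.142)))
s=readout.read_state();print(s['position'])
A=rot(-10.9);c=np.array([495.5,333,81])+A@(np.array([-.5,.15,-.516])*250);print(c)
rows((*c,-10.9),(607.5,-74,210,-3.1),(607.5,-74,107,-3.1))
print();rows((607.5,-74,107,-3.1),(607.5,-74,215,-3.1),(402.2,351,215,-10.9))
```

```text
top red None
top yellow None
top blue (46, array([ 0.6048, -0.0732,  0.1344,  0.1374]), array([0.009, 0.045]), np.float32(88.1))
scene red (50, array([0.5902, 0.3132, 0.1073, 0.1124]), array([0.013, 0.047]), np.float32(80.2))
scene yellow (46, array([0.4968, 0.3314, 0.1078, 0.1187]), array([0.013, 0.046]), np.float32(80.3))
scene blue (50, array([ 0.6082, -0.075 ,  0.1324,  0.1386]), array([0.012, 0.045]), np.float32(87.0))
[0.50847284 0.20354986 0.21002198]
[508.68652135 203.1640818  210.        ]
(607.5, -74, 210, -3.1) -> [-1.014, 0.598, 0.0, 0.0, 0.0, -0.087]
(607.5, -74, 107, -3.1) -> [-1.014, 0.598, 0.412, 0.0, 0.0, -0.087]

(607.5, -74, 215, -3.1) -> [0.0, 0.0, -0.432, 0.0, 0.0, 0.0]
(402.2, 351, 215, -10.9) -> [1.653, -0.912, -0.432, 0.0, 0.0, 0.087]
```

>>> send_rows([
  [-0.16,0.1,0,0,0,-0.02],
  [-0.33,0.2,0,0,0,-0.05],
  [-0.5,0.3,0,0,0,-0.087],
  [-0.67,0.4,0,0,0,-0.087],
  [-0.84,0.5,0,0,0,-0.087],
  [-1.0,0.598,0,0,0,-0.087],
  [-1.0,0.598,0,0,0,-0.087],
  [-1.0,0.598,0.1,0,0,-0.087],
  [-1.0,0.598,0.22,0,0,-0.087],
  [-1.0,0.598,0.34,0,0,-0.087],
  [-1.0,0.598,0.412,0,0,-0.087],
  [-1.0,0.598,0.412,0,0,-0.087],
])

```text
time_s: 45.3
position: [0.6063, -0.0666, 0.1039]
tcp_rot: [[0.049, 0.999, -0.007], [0.999, -0.049, 0.003], [0.002, -0.007, -1.0]]
force: [-0.1, -0.1, 1.4]
opening: 0.496
grasp_force: 0.0
```

>>> send_rows([
  [0,0,0,0,0,0],
  [0,0,0,0,0,0],
  [0,0,0,0,0,0],
  [0,0,0,0,0,0],
  [0,0,0,0,0,0],
  [0,0,0,0,0,0],
  [0,0,0,0,0,0],
  [0,0,0,0,0,0],
], grip=0)

```text
time_s: 46.1
position: [0.6081, -0.0694, 0.1076]
tcp_rot: [[0.051, 0.999, -0.0], [0.999, -0.051, 0.0], [-0.0, -0.0, -1.0]]
force: [-2.2, 0.4, 5.5]
opening: 0.114
grasp_force: 30.0
```

>>> send_rows([
  [0,0,-0.12,0,0,0],
  [0,0,-0.28,0,0,0],
  [0,0,-0.432,0,0,0],
  [0.1,-0.05,-0.432,0,0,0.02],
  [0.25,-0.14,-0.432,0,0,0.05],
  [0.4,-0.23,-0.432,0,0,0.087],
  [0.55,-0.31,-0.432,0,0,0.087],
  [0.7,-0.4,-0.432,0,0,0.087],
  [0.8,-0.45,-0.432,0,0,0.087],
  [0.8,-0.45,-0.432,0,0,0.087],
])

```text
time_s: 47.1
position: [0.5034, 0.1392, 0.2143]
tcp_rot: [[0.183, 0.983, -0.003], [0.983, -0.183, 0.001], [0.001, -0.003, -1.0]]
force: [-0.3, -1.3, -3.1]
opening: 0.109
grasp_force: 30.0
```

Run:
```python
from look import *
c=np.array([608.2,-70.6,107])+rot(-3.1)@(np.array([.8,-.45,-.432])*250);print(c,readout.read_state()['position'])
rows((*c,-10.9),(402.2,351,215,-10.9),(402.2,351,120,-10.9),(402.2,351,81,-10.9))
```

```text
[506.68038719 135.19120053 215.        ] [0.50342229 0.13918997 0.21430459]
(402.2, 351, 215, -10.9) -> [0.769, -0.574, 0.0, 0.0, 0.0, 0.0]
(402.2, 351, 120, -10.9) -> [0.769, -0.574, 0.38, 0.0, 0.0, 0.0]
(402.2, 351, 81, -10.9) -> [0.769, -0.574, 0.536, 0.0, 0.0, 0.0]
```

>>> send_rows([
  [0.15,-0.1,0,0,0,0],
  [0.3,-0.22,0,0,0,0],
  [0.45,-0.34,0,0,0,0],
  [0.6,-0.45,0,0,0,0],
  [0.7,-0.53,0,0,0,0],
  [0.769,-0.574,0,0,0,0],
  [0.769,-0.574,0,0,0,0],
  [0.769,-0.574,0.12,0,0,0],
  [0.769,-0.574,0.25,0,0,0],
  [0.769,-0.574,0.38,0,0,0],
  [0.769,-0.574,0.38,0,0,0],
  [0.769,-0.574,0.38,0,0,0],
])

```text
time_s: 48.3
position: [0.4021, 0.3509, 0.1198]
tcp_rot: [[0.188, 0.982, -0.001], [0.982, -0.188, -0.001], [-0.001, -0.001, -1.0]]
force: [-0.7, -0.2, -1.4]
opening: 0.114
grasp_force: 30.0
```

>>> send_rows([
  [0,0,0.04,0,0,0],
  [0,0,0.08,0,0,0],
  [0,0,0.11,0,0,0],
  [0,0,0.13,0,0,0],
  [0,0,0.14,0,0,0],
  [0,0,0.15,0,0,0],
  [0,0,0.156,0,0,0],
  [0,0,0.156,0,0,0],
  [0,0,0.156,0,0,0],
])

```text
time_s: 49.2
position: [0.4013, 0.3517, 0.0833]
tcp_rot: [[0.186, 0.982, 0.001], [0.982, -0.186, -0.0], [0.0, 0.001, -1.0]]
force: [-2.4, -3.5, 13.8]
opening: 0.112
grasp_force: 30.0
```

>>> send_rows([
  [0,0,0,0,0,0],
  [0,0,0,0,0,0],
  [0,0,0,0,0,0],
  [0,0,0,0,0,0],
  [0,0,-0.1,0,0,0],
  [0,0,-0.25,0,0,0],
  [0,0,-0.4,0,0,0],
  [0,0,-0.516,0,0,0],
  [-0.2,0.15,-0.516,0,0,0],
  [-0.4,0.3,-0.516,0,0,0],
  [-0.6,0.4,-0.516,0,0,0],
  [-0.8,0.4,-0.516,0,0,0],
], grip=0.5)

```text
time_s: 50.4
position: [0.4647, 0.1632, 0.2103]
tcp_rot: [[0.186, 0.982, 0.004], [0.982, -0.186, 0.0], [0.001, 0.004, -1.0]]
force: [0.5, -0.3, 0.1]
opening: 0.497
grasp_force: 0.0
```

>>> send_rows([
  [-0.4,0,0,0,0,0],
  [-0.4,0,0,0,0,0],
  [-0.6,0,0,0,0,0],
  [-0.6,0,0,0,0,0],
  [-0.6,0,0,0,0,0],
])

```text
time_s: 50.9
position: [0.4339, 0.0163, 0.21]
tcp_rot: [[0.191, 0.982, -0.0], [0.982, -0.191, 0.0], [0.0, -0.0, -1.0]]
force: [-0.1, 0.0, 0.1]
opening: 0.501
grasp_force: 0.0
```

```bash
python3 kn.py
python3 - <<'E'
from look import *
for n in('top','scene'):
    p,W=cloud(n)
    for c in H: print(n,c,holder(p,W,c,(.35,.7,.15,.45),(.104,.142)))
    cv2.imwrite(f'pics/f_{n}.png',p[:,:,::-1])
E
```

```text
top [ 0.50193309 -0.29545211  0.16251309] lever deg -0.033495068524700855 32
scene [ 0.50609235 -0.29714126  0.16023009] lever deg -1.0685533535875038 31
[0.4339756  0.01813768 0.2099766 ] [-0.16237181 -1.19402925  0.22263527] 51.0
top red (65, array([0.5868, 0.3152, 0.1102, 0.114 ]), array([0.01 , 0.048]), np.float32(80.0))
top yellow (62, array([0.4938, 0.3323, 0.1103, 0.1155]), array([0.008, 0.046]), np.float32(79.3))
top blue (48, array([0.3977, 0.3436, 0.11  , 0.1146]), array([0.007, 0.047]), np.float32(79.0))
scene red (50, array([0.5892, 0.3135, 0.1085, 0.1147]), array([0.014, 0.047]), np.float32(79.8))
scene yellow (46, array([0.4983, 0.3316, 0.1079, 0.1157]), array([0.016, 0.047]), np.float32(85.9))
scene blue (20, array([0.401 , 0.3426, 0.1082, 0.1119]), array([0.01 , 0.041]), np.float32(80.1))
```

View pics/f_scene.png

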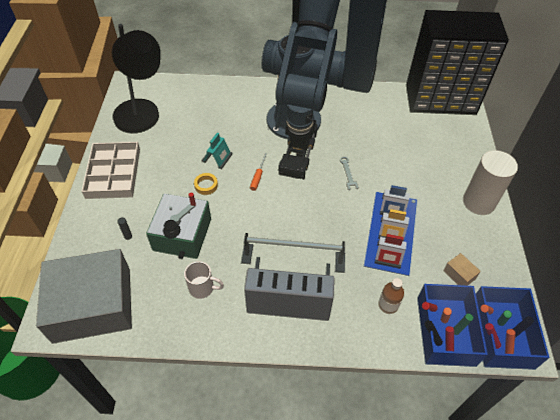

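View pics/f_top.png

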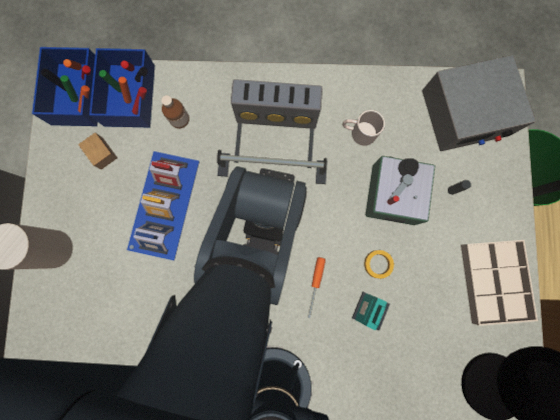

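All three stand upright on the mat in the top picture: red (165,172), yellow (158,205) and blue (153,238). Fin tops are at 110 mm, the bottle (174,110) and mug (368,125) are upright, and the lever is at rest.

```bash
python3 -c "
from rig import ticket
print(ticket.hand_in())"
```

```text
the job is handed in; nothing more can be done
None
```

The job is handed in at about 51 s on the robot clock. All three holders were hung on the bar, the shutter was cocked, released and cocked again, and red, yellow and blue now stand upright on the blue mat with the bottle and mug untouched.

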